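# Set and square the stop of a glass-scoring board

### The arm

A 6-joint arm with a two-finger parallel gripper is mounted at the origin on the work surface. World frame = base frame: x ahead of the robot, y to its left, z up, the work surface at z = 0. Lengths are in mm, angles in rad, forces in N, time in s.
With the tool pointing down it reaches from about 300 to 775 mm from the base axis. Payload 14.6 kg.
Tool frame: the origin (TCP) lies midway between the tips of the shut fingers; the grasp point (between the pads) lies 19 mm behind it (manip.grip_depth is the distance from the TCP to the grasp point, in mm); x points along the fingers, y is the direction in which the jaws open and shut, and the axes are right-handed (so a half turn about x gives the same grasp; the last joint's range is limited). The gripper opens to 94 mm and grips with 3 to 60 N. Pads are 16 mm wide; open, the fingers measure 119 mm over their backs; the gripper's body (75 mm by 177 mm) begins 78 mm behind the grasp point.
Start: joints at [1.119, 0.3, 1.521, -0, 1.321, -0.067], TCP at [206.452, 509.771, 205.446] pointing down, gripper open.
Joint ranges: [-3.03, 3.03], [-0.79, 2.21], [0.23, 2.52], [-1.04, 4.18], [0, 3.07], [-2.55, 2.55]. Speed limits (rad/s): [2.22, 2.22, 2.57, 3.14, 3.14, 3.14].

### API

Orientations are given as [roll, pitch, yaw] about the fixed x, y, z axes, in that order (R = Rz(yaw) Ry(pitch) Rx(roll)).
In Python, from cell import readout, cams, ticket, manip gives the robot as it stands. The module is installed in compiled form; this text tells all that it offers.
- The arm moves only by the tool apply_moves, never from a script. Its argument "plan" is one flat list of numbers, 7 for each row, row after row: the turn, a rotation vector about the tool's x, y, z in rad, then the shift along the tool's x, y, z in m, then the opening in per cent of the stroke, from 0 (shut) to 100 (fully open). In form: [wx, wy, wz, x, y, z, fingers, wx, wy, wz, x, y, z, fingers, ...]. A call has 1 to 5 rows; each row shifts and turns the commanded pose from where the row before left it, along the tool's axes as they then stand; what a row does not reach is not made up. A row lasts 1/8 s, in which the tool goes at most 62.5 mm and 10.7 degrees, less where a joint would pass 70% of its speed; a pose out of reach is approached as far as the arm can. A call with a gripper value outside its range is refused whole. The fingers move at their own pace and stop on an object; "force" is the grip in N (left out, the last holds). Time passes only in rows, so rows that do not move let the fingers close. It gives the time, the measured TCP pose, the force and the opening at its end, in the units of the state.
- readout.read_state(): the state, without advancing time (a new reading comes with each control period).
- cams.camera(name): name is "side" or "top"; returns a dict with "image" (480x640x3 uint8, red, green, blue), "fovy" (degrees; the focal length in pixels is half the picture's height over the tangent of half this angle, whatever the lens; pixels are square), "cx", "cy" (the principal point, pixels), "position" and "orientation" of the camera in the world. Camera axes: x right, y down, z forward; pixel columns grow to the right and rows downward; lengths in mm; the calibration is good to about 2 mm. A picture is of the moment at which its call begins. There is no depth.
- ticket.sign_off(): hands the job in, once; it reports no verdict.
The state is a dict: "clock": time; "joints": joint angles; "qd": joint speeds; "effort": joint torques, N m; "eef_pos": TCP position; "eef_rot": TCP orientation; "wrist_force": force on the tool from outside, world axes, zero at the start; "moment": the same for the moment, N m; "finger_gap": finger opening in mm.
Only numpy, scipy, OpenCV 4.12 (cv2) and the standard library are available. Lean on these libraries where they do the work, as an engineer would, in place of code of your own. Each camera call takes 0.05 s, during which the arm holds its last target.

### The job

The stop on the glass-scoring board is loose and askew: slide it along the fence until its orange pointer is on the red tape mark. Then take the try square and, with it flat on the board, press it into the corner left of the stop until its blade lies flush along the fence and its stock flush along the stop, so that the stop is turned square without being pushed off the mark. Finish while still gripping the square and pressing it into the corner, so that a colleague can tighten the stop, and leave the other things on the bench where they are.

Things in the scene. Friction and masses are not known exactly. Their poses are not given: they have to be found in the camera images.
- board: Glass-scoring board, fixed to the bench: white slab with a dark green mat, 210 mm (x) by 340 mm (y), its working surface 15 mm above the bench; a flush aluminium T-slot runs across it along y at x = +25 mm. Origin: centre of its underside. Board +x runs from the robot's side to the far side, +y to the left along the fence, z up.
- fence: The board's fixed aluminium fence: a straight rail 30 mm wide and 20 mm high along the whole far edge of the board (top 35 mm above the bench), with a scale on top. Same origin and axes as the board; its near face, the one to press against, is the plane x = +65 mm in the board's frame.
- stop_knob (a point): Middle of the stop's round black clamping knob, on its upright axis, 52 mm above the bench. Knob 32 mm across, 22 mm tall (41 to 63 mm above the bench); nothing beside it stands above 41 mm. Under it a flat orange pointer (37 to 39 mm above the bench) points over the fence's scale. The knob is already loose and need not be turned: hold it to slide the stop.
- carriage (a joint): Where the stop stands along its T-slot, m: 0 at the right (-y) end, growing to the left (board +y) up to 0.17. The knob's axis is at board x = 25 mm, board y = this value - 135 mm. Slides with about 14 N of friction and stays where it is left. Starts 40 to 135 mm right of the red mark.
- stop: The stop under the knob: a dark steel bar 70 mm long (x -35 to +35), 20 mm thick (y -10 to +10), from 16 to 37 mm above the bench; its far end is 5 mm off the fence. Origin on the knob's axis at the board's surface. It swivels about that axis (about 1 N at its end), 0.2 rad each way, and stays as left; starts with its near end 0.06 to 0.16 rad to the left. Square: its x parallel to the board's x.
- mark: Strip of red tape, 6 mm wide, across the fence's top and down its back. Origin at the strip's middle on the fence's top, axes as the board's. The stop is on the mark when the knob's axis (the tip of the orange pointer) has the same position along the fence (board y) as the strip's middle.
- square: Loose L-shaped try square, 0.2 to 0.4 kg, flat on the bench left of the board. Origin: underside, OUTER corner. Blue stock: x -150 to 0, y 0 to 22, z 0 to 18 mm. Steel blade: x -28 to 0, y 22 to 150, z 0 to 5 mm. Outer faces: x = 0 (blade edge and stock end) goes against the fence, y = 0 (stock side) against the left (+y) side of the stop. In place its axes are parallel to the board's.
- square_grip (a point): Good place to hold the square: on the stock, 115 mm from the outer corner, 11 mm from either side and 10 mm above the underside; held here across the stock's 22 mm the fingers stay clear of the stop and the fence.
- wash_bottle: Bystander: white plastic wash bottle with red cap and bent spout, 74 mm across, 210 mm tall. Origin: centre of its underside.
- media_bottle: Bystander: clear glass bottle with an orange screw cap, 86 mm across, 156 mm tall. Origin: centre of its underside.
- filter_jar: Bystander: small round jar with a grey lid and paper label, 68 mm across, 62 mm tall. Origin: centre of its underside.
- beaker: Bystander: empty glass beaker, 68 mm across, 85 mm tall. Origin: centre of its underside.
- scoring_pen: Bystander: yellow glass-scoring pen lying on the bench, 140 mm long, 9 mm thick (origin under its middle, x along it).
- tweezers: Bystander: steel tweezers lying on the bench, 120 mm long, 9 mm wide, 6 mm high (origin under their middle, x along them).
- plate_box: Bystander: white and blue flat plastic box of glass plates, 90 x 120 x 32 mm. Origin: centre of its underside.

How it is judged:
By the outcome, as a careful person would: the job done as asked, in the order asked, and still so for the second after the job is handed in, while the arm keeps its last pose, push and grip.
It also fails if it takes over 67 s, if anything falls off the work surface, if the arm or the gripper's body presses on something with over 40 N, if the wrist force passes 120 N, or if a joint passes its speed limit or range.

## Working session

There is one attempt and no reset: what is moved stays moved. The work goes in short steps, Python scripts to look and compute and a tool call to move; the robot and the scene stay as the last step left them, time stands still between calls to the robot, and variables do not carry over. Pictures are saved under pics/ and viewed, and the job is handed in when it is done.

Besides the shell and the picture viewer there is one more tool, called after "Request:" by a JSON object that holds its "api" and its "payload". apply_moves: Moves the arm, as the interface text tells. Its arguments: {"type":"object","properties":{"plan":{"type":"array","items":{"type":"number"}},"force":{"type":"number"}},"required":["plan"]}

```bash
mkdir -p pics; ls; python3 - <<'E'
from cell import readout,cams,manip
import cv2
s=readout.read_state()
for k,v in s.items(): print(k,v)
print([a for a in dir(manip) if a[0]!='_'])
for n in("side","top"):
    c=cams.camera(n); print(n,{k:v for k,v in c.items() if k!='image'}); cv2.imwrite(f"pics/{n}0.png",c["image"][:,:,::-1])
E
```

```text
pics
clock 0.0
joints [ 1.11940093e+00  3.00487976e-01  1.52159828e+00  3.64441079e-07
  1.32074335e+00 -6.65509410e-02]
qd [ 0.00107761 -0.00142589 -0.0010203   0.00013129 -0.00072299  0.00048842]
effort [-9.46175969e-04 -5.31806016e+01 -3.52728403e+01  7.07883085e-02
  2.44182476e-02 -7.90000445e-05]
eef_pos [206.33240238 509.52566544 204.86981607]
eef_rot [-1.63763264  1.56955938 -2.02247719]
wrist_force [-0.21362357 -0.05534356 -0.57133788]
moment [ 0.03767632 -0.03935121 -0.04610419]
finger_gap 93.72902249257346
['Unreachable', 'grip_depth']
side {'fovy': 53.70199390761467, 'cx': 316.8231209658218, 'cy': 231.52699143192868, 'position': array([ 376.94406674, 1005.27338026,  724.29821722]), 'orientation': array([-2.1216441 ,  0.0238738 , -2.99930363])}
top {'fovy': 48.886897185870176, 'cx': 323.9364445805247, 'cy': 244.87404198618222, 'position': array([ 382.73169377,  -65.05693512, 1704.9369236 ]), 'orientation': array([-3.04537923e+00, -2.16610138e-03, -1.59240336e+00])}
```

View pics/side0.png

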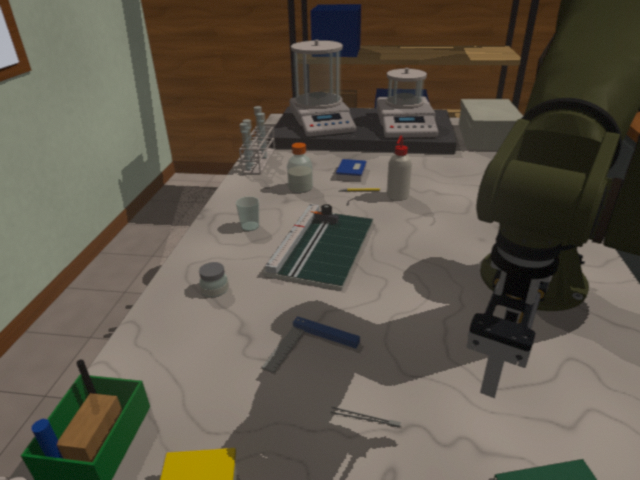

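View pics/top0.png

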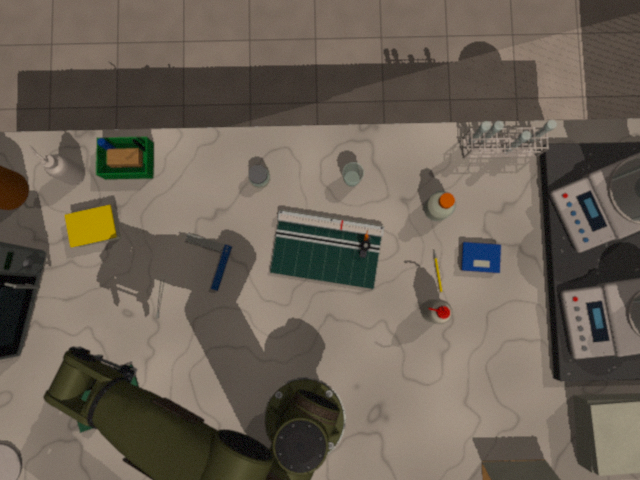

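The side view shows the square's blue stock near (327,332) with its blade running to (270,368), the board around (320,245) and the knob at (326,211). In the top view the board is around (328,247), the tape at (341,225), the knob at (364,241) and the stock at (221,268). I'll zoom in next.

```bash
cat > h.py <<'E'
import numpy as np,cv2
from scipy.spatial.transform import Rotation as Rn
from cell import readout,cams
def cam(n):
    c=cams.camera(n); c['f']=240/np.tan(np.radians(c['fovy'])/2); c['R']=Rn.from_euler('xyz',c['orientation']).as_matrix(); return c
def ray(c,uv,z):
    uv=np.atleast_2d(uv).astype(float); d=np.c_[(uv[:,0]-c['cx'])/c['f'],(uv[:,1]-c['cy'])/c['f'],np.ones(len(uv))]@c['R'].T
    return c['position']+d*((z-c['position'][2])/d[:,2])[:,None]
def proj(c,p):
    q=(np.atleast_2d(p)-c['position'])@c['R']; return q[:,:2]/q[:,2:]*c['f']+[c['cx'],c['cy']]
def crop(c,x0,y0,w,h,k,name):
    cv2.imwrite('pics/'+name,cv2.resize(c['image'][y0:y0+h,x0:x0+w,::-1],None,fx=k,fy=k,interpolation=cv2.INTER_CUBIC))
E
python3 - <<'E'
from h import *
t=cam('top');s=cam('side')
crop(t,170,195,225,110,3.5,'t1.png'); crop(s,255,190,130,190,3.1,'s1.png')
print(readout.read_state()['clock'], proj(t,[0,0,0]))
E
```

```text
0.2 [[304.70392018 418.55638517]]
```

View pics/t1.png

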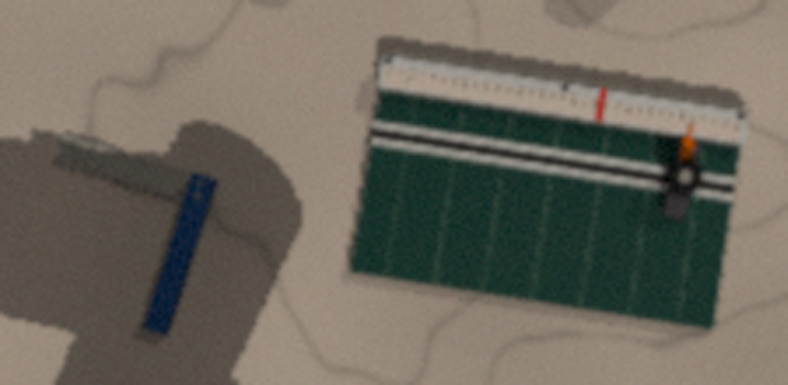

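View pics/s1.png

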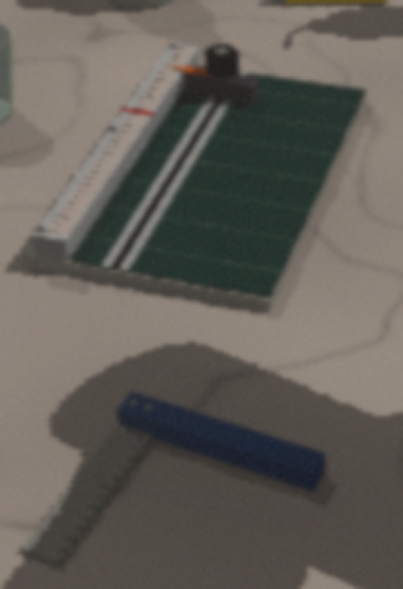

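```bash
cat > m.py <<'E'
from h import *
def masks(c):
    im=c['image']; hsv=cv2.cvtColor(im,cv2.COLOR_RGB2HSV); H,S,V=cv2.split(hsv)
    r,g,b=[im[...,i].astype(int) for i in range(3)]
    return dict(red=((H<6)|(H>172))&(S>130)&(V>80), blue=(H>100)&(H<130)&(S>120), green=(g-r>12)&(g>=b)&(S>90), orange=(H>6)&(H<20)&(S>170)&(V>110))
def blobs(m,roi):
    x0,y0,w,h=roi; k=np.zeros(m.shape,np.uint8); k[y0:y0+h,x0:x0+w]=m[y0:y0+h,x0:x0+w]
    n,l,st,ce=cv2.connectedComponentsWithStats(k); 
    return [(st[i,4],ce[i],np.argwhere(l==i)[:,::-1]) for i in np.argsort(-st[1:,4])+1]
ROI=dict(top=(170,195,225,110),side=(255,190,130,190))
E
python3 - <<'E'
from m import *
for n in('top','side'):
    c=cam(n); M=masks(c)
    for k,z in(('red',35),('blue',18),('green',15),('orange',38)):
        for a,ce,p in blobs(M[k],ROI[n])[:3]:
            if a<4: continue
            w=ray(c,p,z)
            R=cv2.minAreaRect(w[:,:2].astype(np.float32))
            print(n,k,a,ce.round(1),ray(c,ce,z)[0].round(1),'rect',np.round(R[0],1),np.round(R[1],1),round(R[2],2))
E
```

```text
top red 11 [341.5 223.9] [ 609.8 -129.5   35. ] rect [ 609.5 -129.6] [ 3.2 25.7] 88.57
top blue 284 [220.8 267.6] [479.7 258.9  18. ] rect [481.  258.8] [ 21.4 144.9] 71.35
top green 3373 [323.2 262.4] [489.3 -68.5  15. ] rect [490.  -70.9] [328.8 112. ] 79.74
top green 525 [318.7 231.1] [590.8 -56.4  15. ] rect [590.2 -60.3] [271.6  22.2] 79.97
top green 56 [374.6 240.1] [ 557.8 -235.8   15. ] rect [ 557.3 -235.7] [27.5 22.9] 78.88
top orange 10 [366.  235.5] [ 570.6 -206.4   38. ] rect [ 570.6 -206.4] [6.4 9.6] 88.33
side blue 10 [340.4 334.2] [448.9 272.1  18. ] rect [448.4 271.9] [8.7 7.2] 41.74
side blue 6 [344.8 336.8] [439.  278.7  18. ] rect [439.  278.7] [3.4 8.3] 41.27
side blue 5 [353.4 339.2] [420.7 283.5  18. ] rect [419.8 283.8] [ 1.7 10.4] 40.77
```

```bash
cat >> m.py <<'E'
def rect(c,o,yaw,z,xr,yr,k):
    # plane view: rows: x decreasing downward, cols: y decreasing to right ; k px/mm
    W=int((yr[1]-yr[0])*k);Hh=int((xr[1]-xr[0])*k)
    loc=np.array([[xr[1],yr[1]],[xr[1],yr[0]],[xr[0],yr[0]],[xr[0],yr[1]]],float)
    ca,sa=np.cos(yaw),np.sin(yaw); w=loc@np.array([[ca,sa],[-sa,ca]])+o
    src=proj(c,np.c_[w,np.full(4,z)]).astype(np.float32)
    T=cv2.getPerspectiveTransform(src,np.array([[0,0],[W,0],[W,Hh],[0,Hh]],np.float32)-0.5)
    return cv2.warpPerspective(c['image'],T,(W,Hh),flags=cv2.INTER_CUBIC)
E
python3 - <<'E'
from m import *
o=np.array([530,-78.]);yaw=-0.1765
out=[]
for n in('side','top'):
    c=cam(n)
    for z in(15,35):
        im=rect(c,o,yaw,z,(-120,120),(-200,200),1.25)
        if n=='top' and z==35: print()
        cv2.imwrite(f'pics/r_{n}{z}.png',im[...,::-1]); out.append(im)
cv2.imwrite('pics/r_all.png',cv2.resize(np.vstack([np.hstack(out[:2]),np.hstack(out[2:])]),(800,480))[...,::-1])
E
```

```text
(no output)
```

View pics/r_all.png

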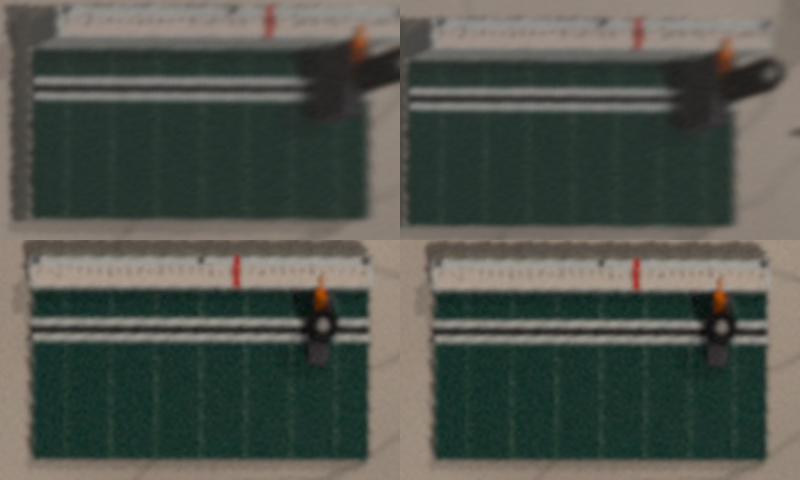

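The rectified panels are at 1 px/mm. The yaw fits in both views: the slot sits at row ~88–89, so x≈31, and the mat spans cols 32–368. Next are subpixel values.

```bash
python3 - <<'E'
from m import *
o=np.array([530,-78.]);yaw=-0.1765; k=2
def cross(p,up=True):
    d=np.abs(np.diff(cv2.GaussianBlur(p.reshape(-1,1).astype(np.float32),(1,9),0).ravel())); i=d.argmax(); s=slice(max(i-4,0),i+5); return (np.arange(len(d))[s]*d[s]).sum()/d[s].sum()+1
for n in('side','top'):
    c=cam(n)
    im=rect(c,o,yaw,15,(-120,120),(-200,200),k).astype(float)
    g=im.mean(2)
    # slot centre at several y, bright bands centroid
    pts=[]
    for y in range(-60,150,15):
        col=g[:, int((200-y-7)*k):int((200-y+7)*k)].mean(1)[int((120-55)*k):int((120-10)*k)]
        w=np.clip(col-60,0,None)
        # restrict to the two bands
        w=np.clip(col-np.percentile(col,60),0,None)
        idx=np.arange(len(col))
        pts.append((y,55-((idx*w).sum()/w.sum()+.5)/k))
    P=np.array(pts);f=np.polyfit(P[:,0],P[:,1],1); print(n,'slot fit',f,'resid',np.std(P[:,1]-np.polyval(f,P[:,0])), P[:,1].round(1))
    # mat left/right edges, near edge (redness-green)
    gd=im[...,1]-im[...,0]
    L=[];Rr=[];
    for x in range(-85,15,10):
        row=gd[int((120-x-4)*k):int((120-x+4)*k)].mean(0)
        L.append((x,200-cross(row[:100*k])/k)); Rr.append((x,200-(300*k+cross(row[300*k:]))/k))
    L=np.array(L);Rr=np.array(Rr); print('left',np.polyfit(L[:,0],L[:,1],1),'right',np.polyfit(Rr[:,0],Rr[:,1],1))
    N=[]
    for y in range(-150,151,15):
        col=gd[:,int((200-y-5)*k):int((200-y+5)*k)].mean(1); N.append((y,120-(170*k+cross(col[170*k:]))/k))
    N=np.array(N);print('near',np.polyfit(N[:,0],N[:,1],1))
    F=[]
    for y in range(-50,151,15):
        col=gd[:,int((200-y-5)*k):int((200-y+5)*k)].mean(1); F.append((y,120-(35*k+cross(col[35*k:65*k]))/k))
    F=np.array(F);print('far mat edge',np.polyfit(F[:,0],F[:,1],1))
    im=rect(c,o,yaw,35,(-120,120),(-200,200),k).astype(float)
    rd=np.clip(im[...,0]-1.4*im[...,1]-10,0,None)[int(10*k):int(50*k)]; rd[:,int(260*k):]=0
    v,u=np.mgrid[:rd.shape[0],:rd.shape[1]]; print('red y',200-((u*rd).sum()/rd.sum()+.5)/k,'x',110-((v*rd).sum()/rd.sum()+.5)/k)
E
```

```text
side slot fit [1.42738402e-03 3.10513320e+01] resid 0.20041321998930087 [31.  30.9 30.7 31.2 31.  31.4 31.  31.3 31.1 31.  31.2 31.3 30.8 31.4]
left [-4.43806275e-03  1.65671104e+02] right [-2.43237126e-02 -1.67893563e+02]
near [ 3.34490942e-03 -9.88639081e+01]
far mat edge [-2.09379876e-02  7.27575727e+01]
red y -38.34706083390296 x 83.75774663932559
top slot fit [8.74778896e-04 3.03800387e+01] resid 0.23604052869052997 [30.1 30.3 30.5 30.7 30.2 30.3 30.7 30.5 30.  30.4 30.8 30.4 30.1 30.7]
left [4.63979232e-03 1.66998543e+02] right [ 7.45423404e-04 -1.67567649e+02]
near [ 2.69665658e-03 -9.86902973e+01]
far mat edge [-4.36360747e-03  6.93507568e+01]
red y -36.19495691071293 x 85.40219616366348
```

```bash
cat >> m.py <<'E'
BO=np.array([535.4,-79.6]);BY=-0.1777
E
python3 - <<'E'
from m import *
out=[]
for n in('side','top'):
    c=cam(n)
    for z in(63,38,37):
        im=rect(c,BO,BY,z,(-40,105),(-160,-20),1.9); out.append(im)
cv2.imwrite('pics/k1.png',np.vstack([np.hstack(out[:3]),np.hstack(out[3:])])[...,::-1]); print(out[0].shape)
E
```

```text
(275, 266, 3)
```

View pics/k1.png

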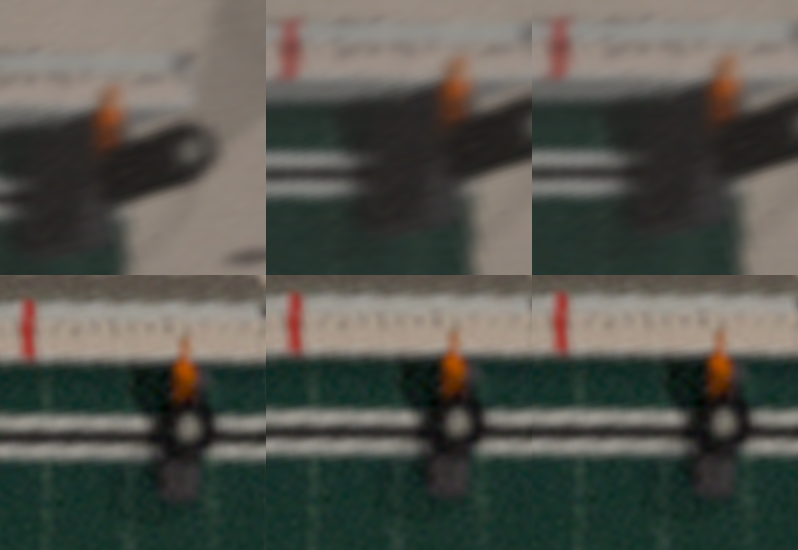

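```bash
cat > go.py <<'E'
from m import *
def b2w(x,y): 
    ca,sa=np.cos(BY),np.sin(BY); return BO+[ca*x-sa*y, sa*x+ca*y]
def delta(pos,a):
    s=readout.read_state(); Rc=Rn.from_euler('xyz',s['eef_rot']).as_matrix()
    best=None
    for aa in (a,a+np.pi):
        xt=np.array([0,0,-1.]);yt=np.array([np.cos(aa),np.sin(aa),0]);Rt=np.c_[xt,yt,np.cross(xt,yt)]
        w=Rn.from_matrix(Rc.T@Rt).as_rotvec()
        if best is None or np.linalg.norm(w)<np.linalg.norm(best): best=w
    d=Rc.T@(np.array(pos)-s['eef_pos'])
    print('t',round(s['clock'],2),'pos',s['eef_pos'].round(1),'jaw ang',round(np.arctan2(Rc[1,1],Rc[0,1]),3),'F',s['wrist_force'].round(1),'gap',round(s['finger_gap'],1))
    print('rot',best.round(4),'shift mm',d.round(1)); print('tool axes',Rc.round(3).tolist(),'q',s['joints'].round(2))
E
python3 - <<'E'
from go import *
p=b2w(25,-119); print(p); delta([*p,205],BY+np.pi/2)
E
```

```text
[ 538.97113635 -201.14524666]
t 0.6 pos [206.5 509.8 205.4] jaw ang 1.186 F [ 0.2  0.4 -0.2] gap 93.6
rot [-0.2071  0.      0.    ] shift mm [ 5.000e-01 -5.341e+02  5.750e+02]
tool axes [[0.0, 0.375, 0.927], [-0.0, 0.927, -0.375], [-1.0, -0.0, 0.0]] q [ 1.12  0.3   1.52 -0.    1.32 -0.07]
```

Request:
{"api": "apply_moves", "payload": {"plan": [-0.1035,0,0,0,0,0,60,-0.1035,0,0,0,0,0,60]}}

```text
clock: 0.85
eef_pos: [206.4, 509.8, 205.4]
eef_rot: [-1.466, 1.571, -1.64]
wrist_force: [-0.5, -0.7, 0.7]
finger_gap: 77.8
```

```bash
python3 - <<'E'
from go import *
p=b2w(25,-119); delta([*p,120],BY+np.pi/2)
E
```

```text
t 0.85 pos [206.4 509.8 205.4] jaw ang 1.396 F [-0.5 -0.7  0.7] gap 77.8
rot [0.0033 0.     0.    ] shift mm [  85.5 -642.4  450.8]
tool axes [[-0.0, 0.174, 0.985], [-0.0, 0.985, -0.174], [-1.0, -0.0, 0.0]] q [ 1.12  0.3   1.52 -0.    1.32 -0.28]
```

Request:
{"api": "apply_moves", "payload": {"plan": [0,0,0,0,-0.043,0.03,60,0,0,0,0,-0.043,0.03,60,0,0,0,0,-0.043,0.03,60,0,0,0,0,-0.043,0.03,60,0,0,0,0,-0.043,0.03,60]}}

```text
clock: 1.48
eef_pos: [316.5, 270.1, 205.6]
eef_rot: [0.738, 1.57, 0.561]
wrist_force: [1.4, 0.3, -0.3]
finger_gap: 56.7
```

Request:
{"api": "apply_moves", "payload": {"plan": [0,0,0,0,-0.043,0.03,60,0,0,0,0,-0.043,0.03,60,0,0,0,0,-0.043,0.03,60,0,0,0,0,-0.043,0.03,60,0,0,0,0,-0.043,0.03,60]}}

```text
clock: 2.1
eef_pos: [426.2, 31.8, 205.7]
eef_rot: [0.221, 1.57, 0.044]
wrist_force: [0.5, -0.2, -0.3]
finger_gap: 56.6
```

Request:
{"api": "apply_moves", "payload": {"plan": [0,0,0,0,-0.043,0.03,60,0,0,0,0,-0.043,0.03,60,0,0,0,0,-0.043,0.03,60,0,0,0,0,-0.043,0.03,60,0,0,0,0,-0.035,0.03,60]}}

```text
clock: 2.72
eef_pos: [537.1, -198.7, 205.4]
eef_rot: [-0.159, 1.571, -0.338]
wrist_force: [0.7, 0.3, -0.1]
finger_gap: 56.3
```

```bash
python3 - <<'E'
from go import *
p=b2w(25,-119); delta([*p,44],BY+np.pi/2)
c=cam('side'); crop(c,230,150,200,150,4,'s2.png')
E
```

```text
t 2.73 pos [ 537.1 -198.7  205.4] jaw ang 1.392 F [ 0.7  0.3 -0.1] gap 56.3
rot [-0.0009  0.0001  0.    ] shift mm [161.4  -2.1   2.2]
tool axes [[0.0, 0.178, 0.984], [-0.0, 0.984, -0.178], [-1.0, -0.0, 0.0]] q [-0.42  0.35  1.45  0.    1.34 -1.81]
```

View pics/s2.png

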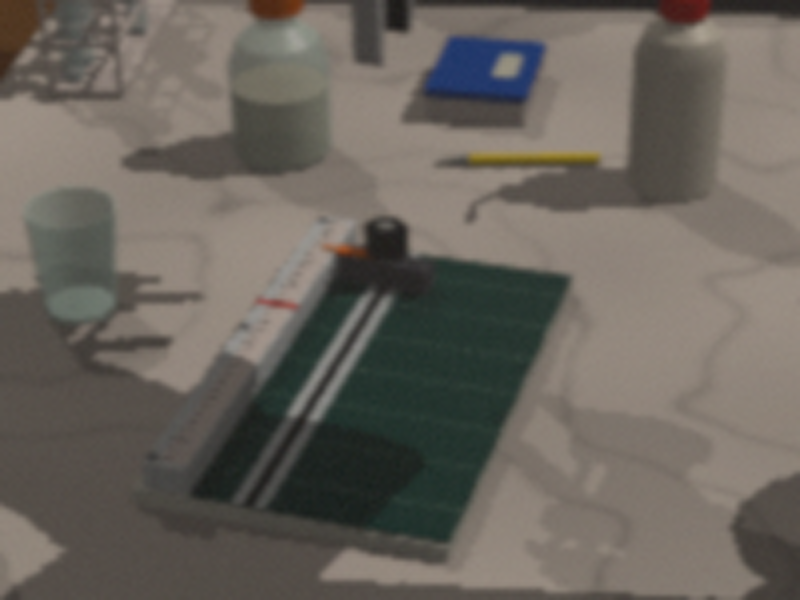

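The view is clear: the knob is at crop (385,240), and the fingertips are above it at (370,30). Going down.

Request:
{"api": "apply_moves", "payload": {"plan": [0,0,0,0.05,-0.002,0.002,60,0,0,0,0.05,0,0,60,0,0,0,0.03,0,0,60,0,0,0,0,0,0,60]}}

```text
clock: 3.28
eef_pos: [537.3, -198.7, 73.7]
eef_rot: [2.902, 1.567, 2.724]
wrist_force: [-1.0, 0.3, 0.5]
finger_gap: 56.9
```

```bash
python3 - <<'E'
from go import *
p=b2w(25,-119); delta([*p,44],BY+np.pi/2)
c=cam('side'); crop(c,280,160,100,75,8,'s3.png')
E
```

```text
t 3.27 pos [ 537.3 -198.7   73.7] jaw ang 1.393 F [-1.   0.3  0.5] gap 56.9
rot [-0.0001 -0.0038 -0.0009] shift mm [29.7 -2.2  2.2]
tool axes [[-0.004, 0.177, 0.984], [0.002, 0.984, -0.177], [-1.0, 0.001, -0.004]] q [-0.42  0.49  1.58 -0.    1.07 -1.81]
```

View pics/s3.png

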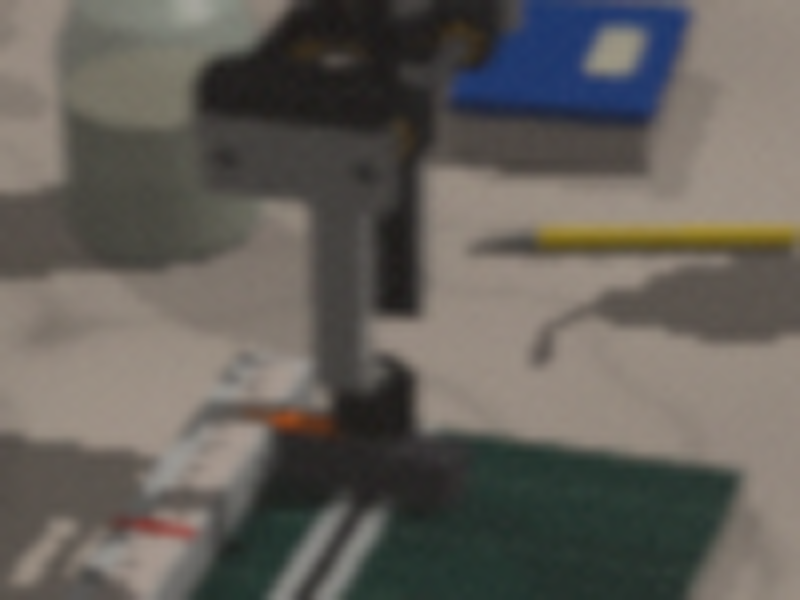

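Request:
{"api": "apply_moves", "payload": {"plan": [0,0,0,0.029,-0.002,0.001,60,0,0,0,0,0,0,60,0,0,0,0,0,0,60]}}

```text
clock: 3.7
eef_pos: [539.7, -201.5, 48.4]
eef_rot: [-0.251, 1.569, -0.429]
wrist_force: [0.7, 0.2, 0.5]
finger_gap: 56.1
```

```bash
python3 - <<'E'
from go import *
p=b2w(25,-119); delta([*p,44],BY+np.pi/2)
E
```

```text
t 3.7 pos [ 539.7 -201.5   48.4] jaw ang 1.393 F [0.7 0.2 0.5] gap 56.1
rot [-0.0001  0.0022  0.0006] shift mm [ 4.4  0.3 -0.8]
tool axes [[0.002, 0.177, 0.984], [-0.001, 0.984, -0.177], [-1.0, -0.001, 0.002]] q [-0.42  0.53  1.59 -0.    1.02 -1.81]
```

Request:
{"api": "apply_moves", "payload": {"plan": [0,0,0,0.003,0,0,30,0,0,0,0,0,0,10,0,0,0,0,0,0,10,0,0,0,0,0,0,10,0,0,0,0,0,0,10], "force": 25}}

```text
clock: 4.32
eef_pos: [538.9, -202.3, 43.9]
eef_rot: [-1.161, 1.569, -1.339]
wrist_force: [-1.6, -7.8, 0.9]
finger_gap: 31.5
```

```bash
python3 - <<'E'
from go import *
p=b2w(25,-36.5); delta([*p,44],BY+np.pi/2)
E
```

```text
t 4.33 pos [ 538.9 -202.3   43.9] jaw ang 1.393 F [-1.6 -7.8  0.9] gap 31.5
rot [-0.0003  0.0007  0.0016] shift mm [-0.2 83.7 -0.2]
tool axes [[0.0, 0.177, 0.984], [-0.002, 0.984, -0.177], [-1.0, -0.002, 0.001]] q [-0.42  0.53  1.59 -0.    1.01 -1.81]
```

Request:
{"api": "apply_moves", "payload": {"plan": [0,0,0,0,0.015,0,10,0,0,0,0,0.015,0,10,0,0,0,0,0.015,0,10,0,0,0,0,0.015,0,10,0,0,0,0,0.015,0,10]}}

```text
clock: 4.95
eef_pos: [552.2, -129.0, 43.9]
eef_rot: [-1.274, 1.568, -1.452]
wrist_force: [-1.7, -13.0, -1.6]
finger_gap: 31.6
```

Request:
{"api": "apply_moves", "payload": {"plan": [0,0,0,0,0.005,0,10,0,0,0,0,0.0,0,10,0,0,0,0,0.0,0,10]}}

```text
clock: 5.32
eef_pos: [553.3, -123.3, 43.9]
eef_rot: [-0.979, 1.569, -1.157]
wrist_force: [-1.2, -6.0, 0.9]
finger_gap: 31.4
```

```bash
cat > pk.py <<'E'
from go import *
import sys
p=b2w(25,-36.5); delta([*p,44],BY+np.pi/2)
out=[]
for n in('side','top'):
    c=cam(n)
    for z in(35,38): out.append(rect(c,BO,BY,z,(40,105),(-80,20),4))
cv2.imwrite('pics/'+sys.argv[1],np.vstack([np.hstack(out[:2]),np.hstack(out[2:])])[...,::-1])
E
python3 pk.py p1.png
```

```text
t 5.33 pos [ 553.3 -123.3   43.9] jaw ang 1.393 F [-1.2 -6.   0.9] gap 31.4
rot [-0.0002  0.0008  0.0012] shift mm [-0.2  3.4 -0.3]
tool axes [[0.001, 0.177, 0.984], [-0.001, 0.984, -0.177], [-1.0, -0.001, 0.001]] q [-0.28  0.52  1.62 -0.    1.   -1.68]
```

View pics/p1.png

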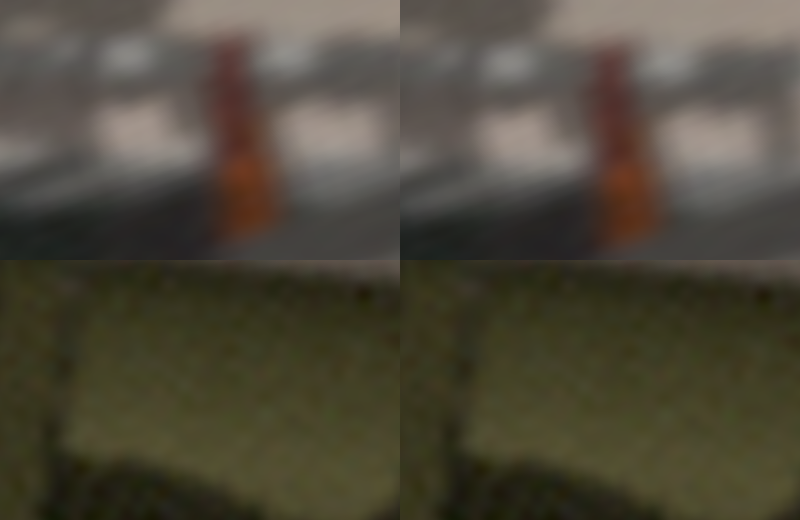

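The side view shows the orange pointer almost on the tape: tape at col ~226 (z35 panel), pointer body at ~231 (z38 panel), so a couple of mm remain. The arm blocks the top view.

Request:
{"api": "apply_moves", "payload": {"plan": [0,0,0,0,0.0025,0,10,0,0,0,0,0.0,0,10,0,0,0,0,0.0,0,10]}}

```text
clock: 5.8
eef_pos: [553.6, -121.6, 43.9]
eef_rot: [-1.179, 1.568, -1.357]
wrist_force: [-1.1, -10.6, 0.5]
finger_gap: 31.5
```

Request:
{"api": "apply_moves", "payload": {"plan": [0,0,0,0,0,0,60,0,0,0,0,0.0,0,60,0,0,0,-0.04,0.0,0,60,0,0,0,-0.06,0.0,0,60]}}

```text
clock: 6.3
eef_pos: [552.7, -119.6, 143.4]
eef_rot: [2.988, 1.567, 2.811]
wrist_force: [0.6, -0.8, -0.3]
finger_gap: 56.3
```

Request:
{"api": "apply_moves", "payload": {"plan": [0,0,0,-0.04,0.04,-0.03,60,0,0,0,0,0.05,-0.03,60,0,0,0,0,0.05,-0.03,60,0,0,0,0,0.05,-0.03,60,0,0,0,0,0.05,-0.03,60]}}

```text
clock: 6.92
eef_pos: [447.9, 143.4, 182.8]
eef_rot: [0.689, 1.57, 0.511]
wrist_force: [1.5, -0.0, 0.4]
finger_gap: 56.3
```

```bash
python3 pk.py p2.png
```

```text
t 6.92 pos [447.9 143.4 182.8] jaw ang 1.393 F [ 1.5 -0.   0.4] gap 56.3
rot [ 0.      0.0004 -0.0004] shift mm [ 138.8 -240.6  150.5]
tool axes [[0.0, 0.177, 0.984], [0.0, 0.984, -0.177], [-1.0, 0.0, 0.0]] q [ 0.23  0.14  1.77  0.    1.23 -1.16]
```

View pics/p2.png

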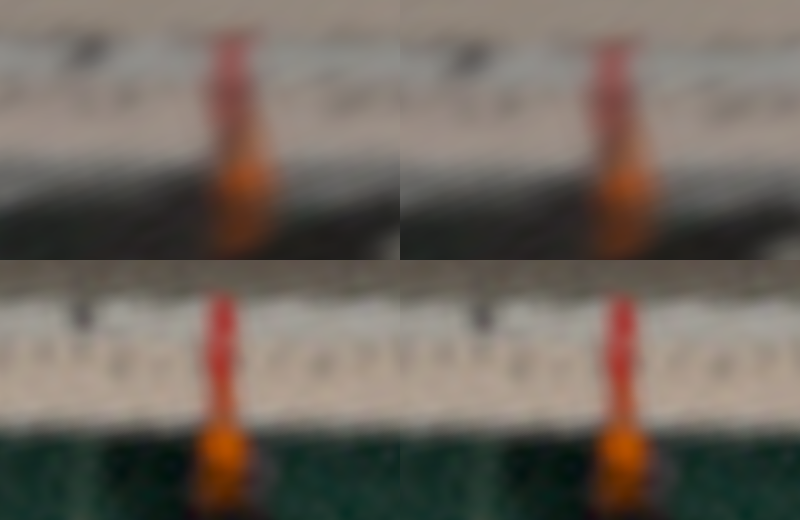

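```bash
cat > acc.py <<'E'
from m import *
k=4
def meas(n,N=6):
    acc=[]
    for i in range(N):
        c=cam(n); acc.append(c['image'].astype(np.float32))
    c['image']=np.mean(acc,0)
    a=rect(c,BO,BY,35,(40,105),(-80,20),k); b=rect(c,BO,BY,38,(40,105),(-80,20),k)
    def cen(im,x0,x1,kind):
        r=im[int((105-x1)*k):int((105-x0)*k)]; R,G,B=r[...,0],r[...,1],r[...,2]
        w=np.clip((R-np.maximum(G,B)*1.0) if kind=='r' else (R-B),0,None).mean(0); w=np.clip(w-0.4*w.max(),0,None)
        u=np.arange(len(w)); return round(20-((u*w).sum()/w.sum()+.5)/k,2)
    print(n,'tape z35 by x:',[(x,cen(a,x,x+4,'r')) for x in range(72,98,4)])
    print(n,'pointer z38 by x:',[(x,cen(b,x,x+4,'o')) for x in range(42,82,4)])
for n in('top','side'): meas(n)
E
python3 acc.py
```

```text
top tape z35 by x: [(72, np.float64(-35.45)), (76, np.float64(-35.09)), (80, np.float64(-35.09)), (84, np.float64(-35.54)), (88, np.float64(-35.8)), (92, np.float64(-35.67)), (96, np.float64(-35.06))]
top pointer z38 by x: [(42, np.float64(-35.31)), (46, np.float64(-35.37)), (50, np.float64(-36.16)), (54, np.float64(-36.16)), (58, np.float64(-35.82)), (62, np.float64(-35.64)), (66, np.float64(-35.69)), (70, np.float64(-35.67)), (74, np.float64(-35.2)), (78, np.float64(-34.97))]
side tape z35 by x: [(72, np.float64(-39.15)), (76, np.float64(-37.8)), (80, np.float64(-37.69)), (84, np.float64(-37.72)), (88, np.float64(-37.78)), (92, np.float64(-38.1)), (96, np.float64(-39.66))]
side pointer z38 by x: [(42, np.float64(-35.45)), (46, np.float64(-36.1)), (50, np.float64(-36.39)), (54, np.float64(-36.63)), (58, np.float64(-36.87)), (62, np.float64(-37.14)), (66, np.float64(-36.84)), (70, np.float64(-35.3)), (74, np.float64(-33.5)), (78, np.float64(-32.85))]
```

```bash
python3 - <<'E'
from m import *
o=np.array([480,259.]);yaw=-np.radians(18.65)
out=[]
for n in('side','top'):
    c=cam(n); im=rect(c,o,yaw,18,(-100,100),(-60,140),2); out.append(im)
    im=im.astype(float)
    B=im[...,2]-im[...,0]; m=(B>20).astype(np.uint8)
    nn,l,st,ce=cv2.connectedComponentsWithStats(m); i=np.argmax(st[1:,4])+1
    p=np.argwhere(l==i); R=cv2.minAreaRect(p[:,::-1].astype(np.float32))
    print(n,st[i],'centre local x',100-(R[0][1]+.5)/2,'y',140-(R[0][0]+.5)/2,'size mm',np.array(R[1])/2,R[2])
cv2.imwrite('pics/sq.png',np.hstack(out)[...,::-1])
E
```

```text
side [ 247   52   48  292 9927] centre local x 1.0601119995117188 y 2.774658203125 size mm [145.73687744  22.81986809] 88.25675964355469
top [ 254   50   48   83 3078] centre local x 54.25 y 1.0 size mm [41.  23.5] 90.0
```

View pics/sq.png

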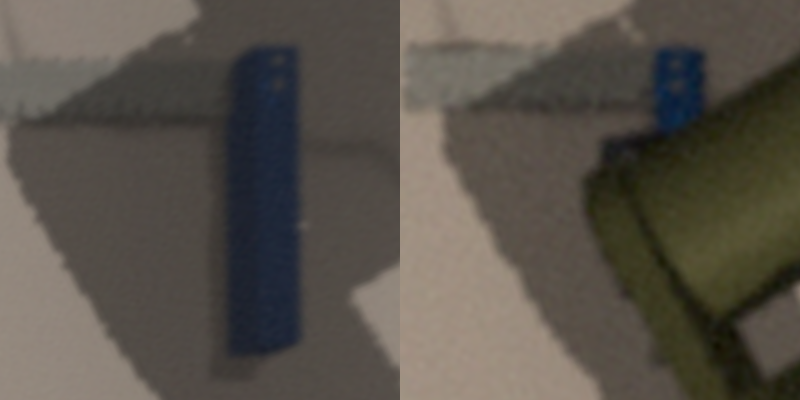

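Both views agree on the stock: far end at local x≈76, centreline within ~1 mm, yaw about -0.3255. I'm heading for the grip point.

```bash
python3 - <<'E'
from go import *
delta([442.8,272.4,4],-0.3255+np.pi/2)
E
```

```text
t 7.72 pos [449.  141.5 182.5] jaw ang 1.393 F [ 0.7  0.6 -0.3] gap 56.0
rot [ 0.1475  0.     -0.    ] shift mm [178.5 127.7 -29.3]
tool axes [[0.0, 0.177, 0.984], [-0.0, 0.984, -0.177], [-1.0, -0.0, 0.0]] q [ 0.23  0.14  1.77 -0.    1.23 -1.17]
```

Request:
{"api": "apply_moves", "payload": {"plan": [0,0,0,0.03,0.043,-0.01,60,0,0,0,0.03,0.043,-0.01,60,0,0,0,0.03,0.042,-0.009,60,0.1475,0,0,0.03,0,0,60,0,0,0,0,0,0,60]}}

```text
clock: 8.35
eef_pos: [441.9, 272.4, 60.8]
eef_rot: [-2.327, 1.567, -2.651]
wrist_force: [0.7, 0.5, 0.2]
finger_gap: 56.2
```

```bash
python3 - <<'E'
from go import *
delta([442.8,272.4,4],-0.3255+np.pi/2)
out=[]
for n in('side','top'):
    c=cam(n); im=rect(c,np.array([480,259.]),-0.3255,18,(-100,100),(-60,140),2); out.append(im)
cv2.imwrite('pics/sq2.png',np.hstack(out)[...,::-1])
E
```

```text
t 8.35 pos [441.9 272.4  60.8] jaw ang 1.247 F [0.7 0.5 0.2] gap 56.2
rot [ 0.0016 -0.0027  0.0029] shift mm [56.8  0.4  1.1]
tool axes [[-0.004, 0.318, 0.948], [-0.002, 0.948, -0.318], [-1.0, -0.003, -0.003]] q [ 0.48  0.4   1.75 -0.    0.99 -0.76]
```

View pics/sq2.png

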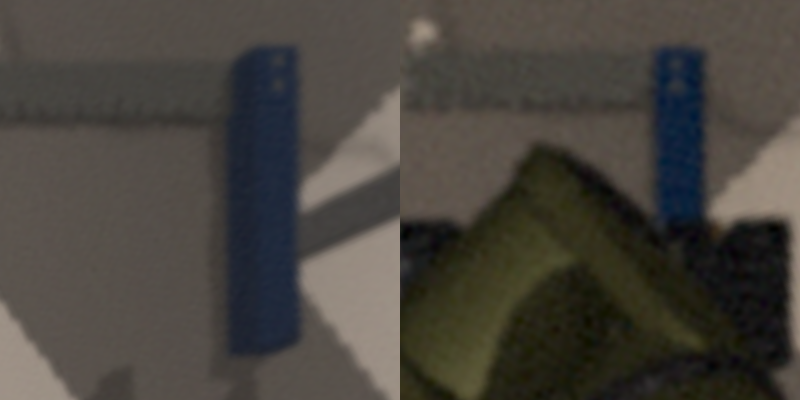

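Request:
{"api": "apply_moves", "payload": {"plan": [0,0,0,0.03,0,0.001,60,0,0,0,0,0,0,60]}}

```text
clock: 8.7
eef_pos: [443.8, 271.8, 32.6]
eef_rot: [-2.355, 1.57, -2.679]
wrist_force: [0.4, 0.1, -0.0]
finger_gap: 56.5
```

```bash
python3 - <<'E'
from go import *
delta([442.8,272.4,4],-0.3255+np.pi/2)
c=cam('side'); crop(c,255,265,133,100,6,'s4.png')
E
```

```text
t 8.7 pos [443.8 271.8  32.6] jaw ang 1.247 F [ 0.4  0.1 -0. ] gap 56.5
rot [ 0.0014 -0.0008  0.0008] shift mm [28.6  0.2 -1.1]
tool axes [[-0.001, 0.318, 0.948], [-0.001, 0.948, -0.318], [-1.0, -0.001, -0.001]] q [ 0.48  0.45  1.76  0.    0.93 -0.77]
```

View pics/s4.png

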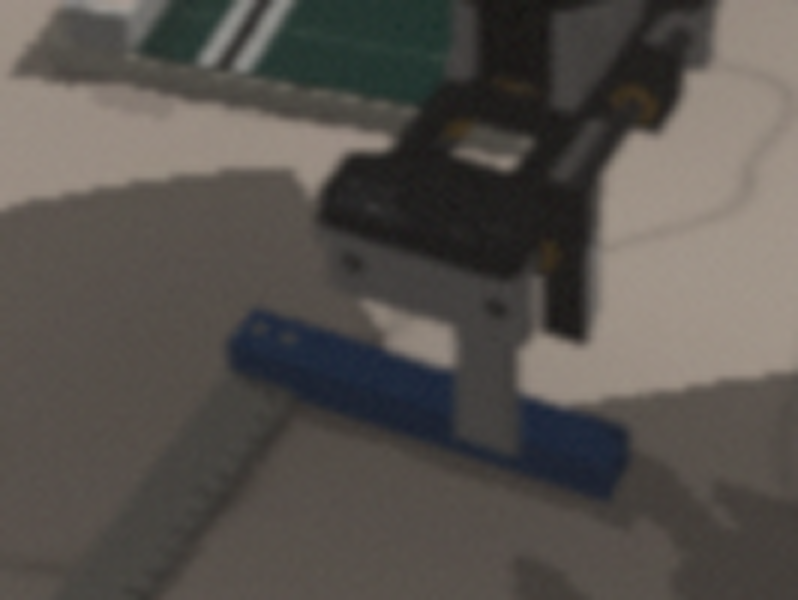

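The fingers straddle the stock: near tip at crop (490,440), far tip at (570,330). Lowering and gripping.

Request:
{"api": "apply_moves", "payload": {"plan": [0,0,0,0.02,0,-0.001,60,0,0,0,0.0075,0,0,60,0,0,0,0,0,0,60,0,0,0,0,0,0,60], "force": 50}}

```text
clock: 9.25
eef_pos: [443.5, 272.9, 5.9]
eef_rot: [0.807, 1.57, 0.482]
wrist_force: [-0.8, 0.0, -0.5]
finger_gap: 56.1
```

Request:
{"api": "apply_moves", "payload": {"plan": [0,0,0,0,0,0,35,0,0,0,0,0,0,5,0,0,0,0,0,0,5,0,0,0,0,0,0,5,0,0,0,0,0,0,5], "force": 50}}

```text
clock: 9.88
eef_pos: [442.8, 272.6, 5.0]
eef_rot: [-2.332, 1.57, -2.657]
wrist_force: [-1.1, -1.4, 1.5]
finger_gap: 21.2
```

```bash
python3 - <<'E'
from go import *
delta([442.8,272.4,4],-0.3255+np.pi/2)
E
```

```text
t 9.88 pos [442.8 272.6   5. ] jaw ang 1.245 F [-1.1 -1.4  1.5] gap 21.2
rot [ 0.0001 -0.0003  0.0003] shift mm [ 1.  -0.2  0. ]
tool axes [[-0.0, 0.32, 0.948], [-0.0, 0.948, -0.32], [-1.0, -0.0, -0.0]] q [ 0.48  0.5   1.77 -0.    0.87 -0.76]
```

Request:
{"api": "apply_moves", "payload": {"plan": [0,0,0,-0.02,0,0,5,0,0,0,-0.04,0,0,5,-0.1475,0,0,-0.03,0,0,5,0,0,0,0,0,0,5]}}

```text
clock: 10.38
eef_pos: [443.6, 273.1, 96.3]
eef_rot: [0.683, 1.568, 0.505]
wrist_force: [0.4, -0.7, -4.4]
finger_gap: 21.4
```

```bash
python3 - <<'E'
from go import *
delta([*b2w(-62,2),94],BY+np.pi/2)
E
```

```text
t 10.38 pos [443.6 273.1  96.3] jaw ang 1.392 F [ 0.4 -0.7 -4.4] gap 21.4
rot [-0.0008  0.0024 -0.0019] shift mm [   1.8 -328.9   90.9]
tool axes [[0.003, 0.178, 0.984], [0.001, 0.984, -0.178], [-1.0, 0.002, 0.002]] q [ 0.48  0.35  1.72  0.    1.06 -0.91]
```

Request:
{"api": "apply_moves", "payload": {"plan": [0,0,0,0,-0.02,0.006,5,0,0,0,0,-0.04,0.011,5,0,0,0,0,-0.04,0.011,5,0,0,0,0,-0.04,0.011,5,0,0,0,0,-0.04,0.011,5]}}

```text
clock: 11.0
eef_pos: [459.4, 85.3, 93.1]
eef_rot: [-2.846, 1.568, -3.027]
wrist_force: [0.3, 0.0, -3.6]
finger_gap: 21.7
```

Request:
{"api": "apply_moves", "payload": {"plan": [0,0,0,0,-0.04,0.011,5,0,0,0,0,-0.04,0.011,5,0,0,0,0,-0.04,0.011,5,0,0,0,0,-0.028,0.008,5,0,0,0,0,0,0,5]}}

```text
clock: 11.62
eef_pos: [473.8, -67.5, 93.2]
eef_rot: [-3.104, 1.568, 2.996]
wrist_force: [0.3, 0.4, -3.9]
finger_gap: 21.4
```

```bash
python3 - <<'E'
from go import *
delta([*b2w(-62,2),20],BY+np.pi/2)
out=[]
c=cam('side'); crop(c,255,190,133,100,6,'s5.png')
c=cam('top'); crop(c,260,190,133,100,6,'t5.png')
E
```

```text
t 11.62 pos [473.8 -67.5  93.2] jaw ang 1.387 F [ 0.3  0.4 -3.9] gap 21.4
rot [-0.0058 -0.0026  0.0001] shift mm [73.2  1.   1. ]
tool axes [[-0.003, 0.182, 0.983], [0.0, 0.983, -0.182], [-1.0, -0.0, -0.003]] q [-0.22  0.28  1.84 -0.    1.03 -1.61]
```

View pics/s5.png

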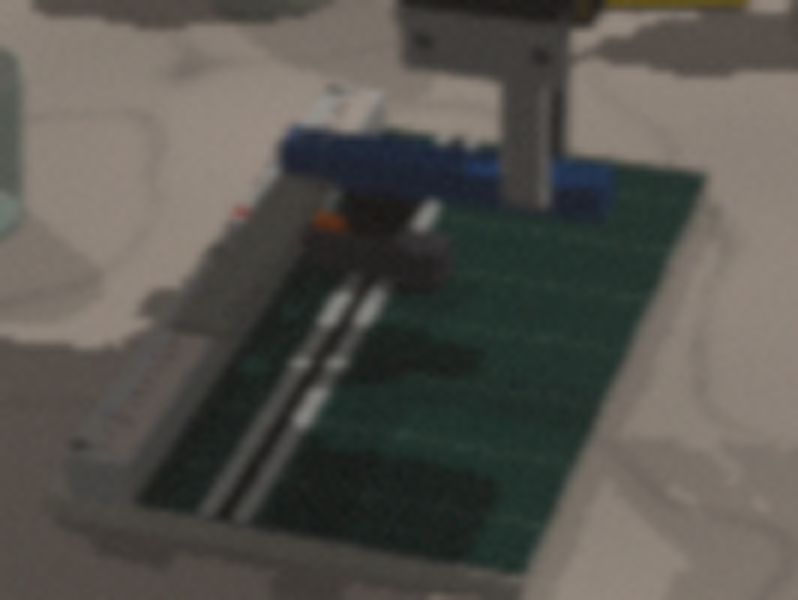

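View pics/t5.png

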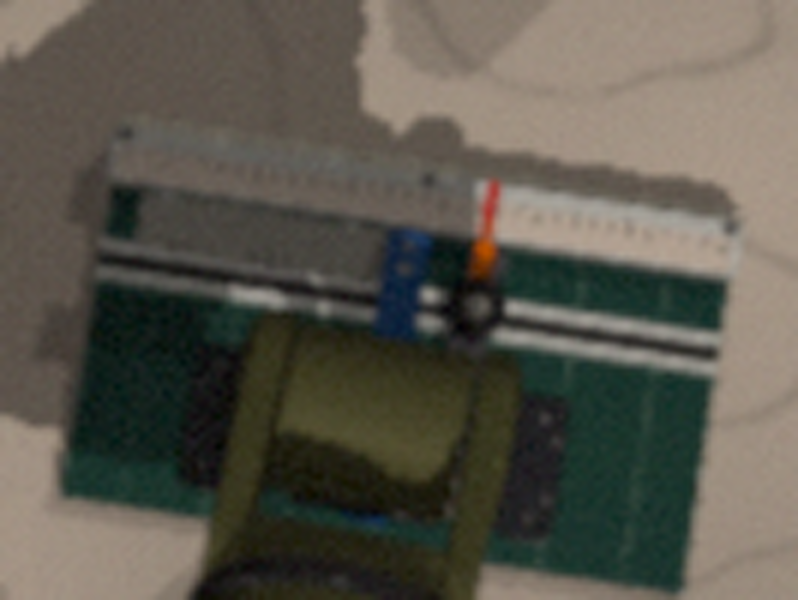

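The square hovers left of the stop, clear of the fence and the knob: stock right edge at top crop (430,235), stop at (478,305). Lowering.

Request:
{"api": "apply_moves", "payload": {"plan": [0,0,0,0.03,0,0,5,0,0,0,0.025,0,0,5,0,0,0,0.008,0,0,5,0,0,0,0,0,0,5,0,0,0,0,0,0,5], "force": 60}}

```text
clock: 12.35
eef_pos: [475.0, -66.1, 32.8]
eef_rot: [-0.037, 1.57, -0.215]
wrist_force: [1.0, -0.2, -2.9]
finger_gap: 21.7
```

```bash
python3 - <<'E'
from go import *
delta([*b2w(-62,2),20],BY+np.pi/2); print(readout.read_state()['moment'].round(2))
E
```

```text
t 12.35 pos [475.  -66.1  32.8] jaw ang 1.393 F [ 1.  -0.2 -2.9] gap 21.7
rot [-0.0001  0.0013  0.    ] shift mm [12.8 -0.7 -0.2]
tool axes [[0.001, 0.177, 0.984], [-0.0, 0.984, -0.177], [-1.0, -0.0, 0.001]] q [-0.21  0.37  1.87 -0.    0.89 -1.61]
[-0.08  0.23 -0.09]
```

Creep down to contact.

Request:
{"api": "apply_moves", "payload": {"plan": [0,0,0,0.006,0,0,5,0,0,0,0.004,0,0,5,0,0,0,0,0,0,5,0,0,0,0,0,0,5]}}

```text
clock: 12.85
eef_pos: [474.6, -66.2, 22.1]
eef_rot: [-0.148, 1.571, -0.326]
wrist_force: [0.2, 0.6, -3.8]
finger_gap: 21.4
```

Request:
{"api": "apply_moves", "payload": {"plan": [0,0,0,0.0015,0,0,5,0,0,0,0,0,0,5,0,0,0,0,0,0,5]}}

```text
clock: 13.22
eef_pos: [474.7, -66.2, 20.6]
eef_rot: [-0.029, 1.57, -0.207]
wrist_force: [0.3, 0.2, -2.0]
finger_gap: 21.4
```

Request:
{"api": "apply_moves", "payload": {"plan": [0,0,0,0.001,0,0,5,0,0,0,0,0,0,5,0,0,0,0,0,0,5]}}

```text
clock: 13.6
eef_pos: [474.6, -66.2, 19.9]
eef_rot: [-0.141, 1.57, -0.319]
wrist_force: [-3.1, 0.2, 6.0]
finger_gap: 21.4
```

Request:
{"api": "apply_moves", "payload": {"plan": [0,0,0,-0.0005,0,0.003,5,0,0,0,0,0,0.003,5,0,0,0,0,0,0.003,5,0,0,0,0,0,0,5]}}

```text
clock: 14.1
eef_pos: [483.8, -67.8, 20.0]
eef_rot: [0.1, 1.57, -0.078]
wrist_force: [1.6, 0.3, -1.0]
finger_gap: 21.4
```

Request:
{"api": "apply_moves", "payload": {"plan": [0,0,0,0,0,0.001,5,0,0,0,0,0,0,5]}}

```text
clock: 14.35
eef_pos: [484.3, -67.9, 20.0]
eef_rot: [-2.981, 1.571, 3.125]
wrist_force: [-1.0, 0.7, 0.1]
finger_gap: 21.2
```

```bash
cat > st.py <<'E'
from go import *
s=readout.read_state(); Rb=np.array([[np.cos(BY),-np.sin(BY)],[np.sin(BY),np.cos(BY)]])
Rc=Rn.from_euler('xyz',s['eef_rot']).as_matrix()
print('t',s['clock'],'TCP board',(Rb.T@(s['eef_pos'][:2]-BO)).round(2),'z',s['eef_pos'][2].round(2),'F board',(Rb.T@s['wrist_force'][:2]).round(1),s['wrist_force'][2].round(1),'M',s['moment'].round(2),'yaw',round(np.arctan2(Rc[1,1],Rc[0,1])-np.pi/2,4),'gap',round(s['finger_gap'],1))
E
python3 st.py
```

```text
t 14.35 TCP board [-52.31   2.46] z 19.97 F board [-1.1  0.5] 0.1 M [0.09 0.24 0.1 ] yaw -0.1778 gap 21.2
```

Request:
{"api": "apply_moves", "payload": {"plan": [0,0,0,0,0,0.001,5,0,0,0,0,0,0,5]}}

```text
clock: 14.6
eef_pos: [484.6, -68.0, 20.0]
eef_rot: [-3.129, 1.569, 2.977]
wrist_force: [-8.5, 1.5, 5.6]
finger_gap: 21.5
```

Request:
{"api": "apply_moves", "payload": {"plan": [0,0,0,0,0,0.001,5,0,0,0,0,0,0,5]}}

```text
clock: 14.85
eef_pos: [484.7, -68.0, 20.0]
eef_rot: [-3.133, 1.566, 2.973]
wrist_force: [-15.1, 2.2, 13.4]
finger_gap: 21.2
```

Request:
{"api": "apply_moves", "payload": {"plan": [0,0,0,0,0,0.0005,5,0,0,0,0,0,0,5]}}

```text
clock: 15.1
eef_pos: [484.7, -68.0, 19.9]
eef_rot: [-3.131, 1.565, 2.975]
wrist_force: [-18.5, 2.9, 16.7]
finger_gap: 21.5
```

```bash
python3 st.py
```

```text
t 15.1 TCP board [-52.     2.45] z 19.94 F board [-18.7  -0.5] 16.7 M [0.5  3.47 0.12] yaw -0.1776 gap 21.5
```

Request:
{"api": "apply_moves", "payload": {"plan": [0,0,0,-0.0008,0,-0.001,5,0,0,0,0,0,0,5,0,0,0,0,0,0,5]}}

```text
clock: 15.48
eef_pos: [484.6, -67.9, 20.2]
eef_rot: [3.096, 1.568, 2.919]
wrist_force: [-7.3, 0.7, -0.6]
finger_gap: 21.5
```

```bash
python3 st.py
```

```text
t 15.475 TCP board [-52.08   2.54] z 20.18 F board [-7.3 -0.6] -0.6 M [0.34 1.2  0.03] yaw -0.1778 gap 21.5
```

Request:
{"api": "apply_moves", "payload": {"plan": [0,0,0,0,-0.003,0,5,0,0,0,0,-0.003,0,5,0,0,0,0,-0.003,0,5,0,0,0,0,-0.002,0,5,0,0,0,0,0,0,5]}}

```text
clock: 16.1
eef_pos: [482.6, -78.4, 20.1]
eef_rot: [2.963, 1.567, 2.786]
wrist_force: [-7.2, 5.7, -0.5]
finger_gap: 21.2
```

```bash
python3 st.py
```

```text
t 16.1 TCP board [-52.19  -8.11] z 20.12 F board [-8.1  4.3] -0.5 M [1.09 1.14 0.48] yaw -0.1771 gap 21.2
```

Request:
{"api": "apply_moves", "payload": {"plan": [0,0,0,0,-0.001,0,5,0,0,0,0,-0.001,0,5,0,0,0,0,0,0,5]}}

```text
clock: 16.48
eef_pos: [482.2, -80.2, 20.1]
eef_rot: [2.953, 1.567, 2.776]
wrist_force: [-6.3, 5.9, -0.3]
finger_gap: 21.7
```

```bash
python3 st.py; python3 - <<'E'
from go import *
c=cam('side'); crop(c,265,190,100,75,8,'s6.png')
c=cam('top'); crop(c,260,190,133,100,6,'t6.png')
E
```

```text
t 16.475 TCP board [-52.23  -9.99] z 20.1 F board [-7.2  4.7] -0.3 M [1.14 1.2  0.57] yaw -0.1769 gap 21.7
```

View pics/s6.png

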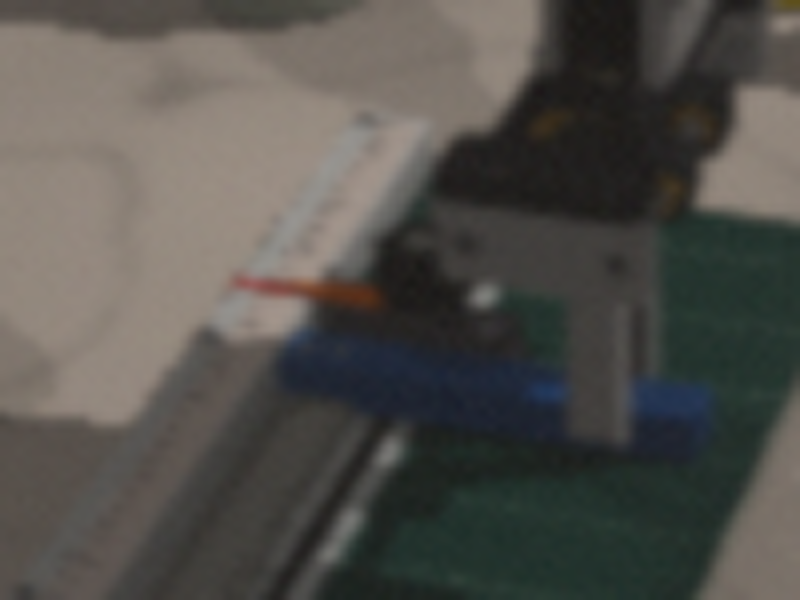

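View pics/t6.png

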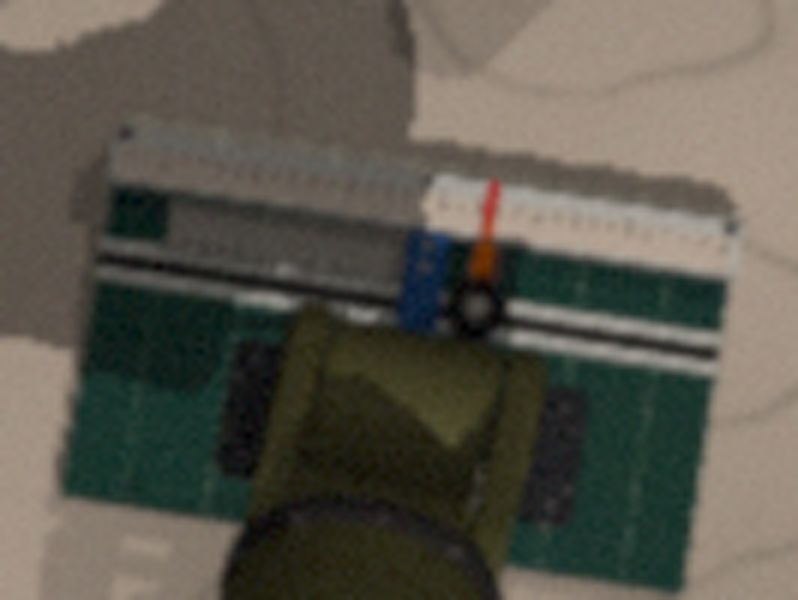

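The blade lies flush along the fence, and the stock is a few mm left of the stop. The pointer is still on the tape. Continuing slowly.

Request:
{"api": "apply_moves", "payload": {"plan": [0,0,0,0,-0.001,0,5,0,0,0,0,-0.001,0,5,0,0,0,0,0,0,5]}}

```text
clock: 16.95
eef_pos: [481.9, -82.2, 20.1]
eef_rot: [2.947, 1.567, 2.77]
wrist_force: [-6.0, 5.9, -0.9]
finger_gap: 21.4
```

Request:
{"api": "apply_moves", "payload": {"plan": [0,0,0,0,-0.001,0,5,0,0,0,0,0,0,5]}}

```text
clock: 17.2
eef_pos: [481.7, -83.1, 20.1]
eef_rot: [2.948, 1.567, 2.771]
wrist_force: [-6.0, 6.3, -0.7]
finger_gap: 21.6
```

Request:
{"api": "apply_moves", "payload": {"plan": [0,0,0,0,-0.001,0,5,0,0,0,0,0,0,5]}}

```text
clock: 17.45
eef_pos: [481.5, -84.1, 20.1]
eef_rot: [2.945, 1.567, 2.768]
wrist_force: [-5.9, 7.1, 0.1]
finger_gap: 21.1
```

```bash
python3 st.py
```

```text
t 17.45 TCP board [-52.21 -13.98] z 20.11 F board [-7.   5.9] 0.1 M [1.21 1.17 0.59] yaw -0.1769 gap 21.1
```

Request:
{"api": "apply_moves", "payload": {"plan": [0,0,0,0,-0.0007,0,5,0,0,0,0,0,0,5]}}

```text
clock: 17.7
eef_pos: [481.4, -84.8, 20.1]
eef_rot: [2.947, 1.567, 2.77]
wrist_force: [-5.8, 6.9, -0.0]
finger_gap: 21.3
```

```bash
python3 st.py; cat > look.py <<'E'
from go import *
import sys
out=[]
acc=[]
for n,z in(('side',33),('top',33),('side',37),('top',37)):
    c=cam(n); c['image']=np.mean([cam(n)['image'].astype(np.float32) for _ in range(3)],0); out.append(rect(c,BO,BY,z,(-35,95),(-80,20),3))
cv2.imwrite('pics/'+sys.argv[1],np.clip(cv2.resize(np.hstack(out[:2]),(800,520))*1.6,0,255)[...,::-1])
cv2.imwrite('pics/b'+sys.argv[1],np.clip(cv2.resize(np.hstack(out[2:]),(800,520))*1.6,0,255)[...,::-1])
E
python3 look.py l1.png
```

```text
t 17.7 TCP board [-52.22 -14.68] z 20.1 F board [-6.9  5.8] -0.0 M [1.21 1.19 0.48] yaw -0.1769 gap 21.3[ WARN:0@26.087] global loadsave.cpp:1063 imwrite_ Unsupported depth image for selected encoder is fallbacked to CV_8U.
```

View pics/l1.png

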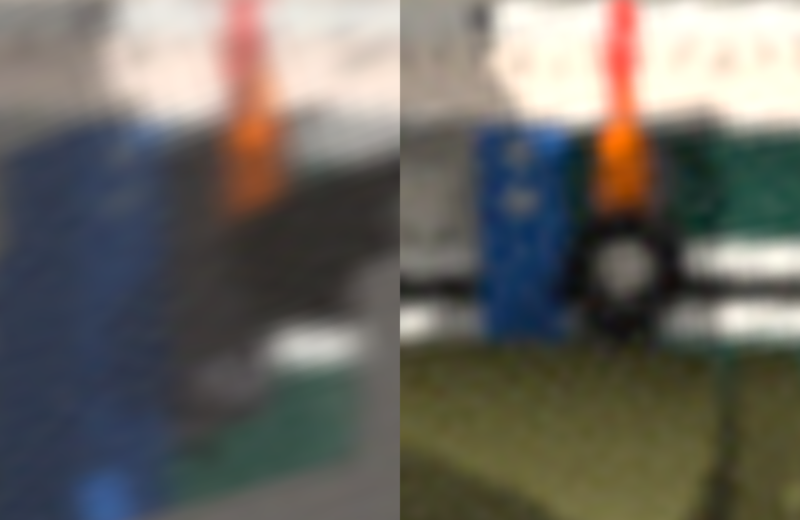

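The stop's near end is touching the stock. At the far end there's still a gap, with the stock edge ~13 mm from the pointer (10 when flush). Continuing.

Request:
{"api": "apply_moves", "payload": {"plan": [0,0,0,0,-0.0007,0,5,0,0,0,0,0,0,5]}}

```text
clock: 18.75
eef_pos: [481.3, -85.4, 20.1]
eef_rot: [2.908, 1.567, 2.731]
wrist_force: [-7.3, 6.8, 0.2]
finger_gap: 21.1
```

Request:
{"api": "apply_moves", "payload": {"plan": [0,0,0,0,-0.0006,0,5,0,0,0,0,0,0,5]}}

```text
clock: 19.0
eef_pos: [481.2, -86.0, 20.1]
eef_rot: [2.9, 1.567, 2.723]
wrist_force: [-7.1, 7.9, -0.6]
finger_gap: 21.9
```

```bash
python3 st.py
```

```text
t 19.0 TCP board [-52.26 -15.86] z 20.07 F board [-8.3  6.6] -0.6 M [1.4  1.16 0.6 ] yaw -0.1769 gap 21.9
```

Request:
{"api": "apply_moves", "payload": {"plan": [0,0,0,0,-0.0005,0,5,0,0,0,0,0,0,5]}}

```text
clock: 19.25
eef_pos: [481.1, -86.5, 20.1]
eef_rot: [2.906, 1.567, 2.73]
wrist_force: [-6.6, 6.8, -0.3]
finger_gap: 21.2
```

```bash
python3 st.py
```

```text
t 19.25 TCP board [-52.22 -16.34] z 20.09 F board [-7.7  5.5] -0.3 M [1.43 1.15 0.59] yaw -0.1769 gap 21.2
```

Request:
{"api": "apply_moves", "payload": {"plan": [0,0,0,0,-0.0005,0,5,0,0,0,0,0,0,5]}}

```text
clock: 19.5
eef_pos: [481.0, -86.9, 20.1]
eef_rot: [2.896, 1.567, 2.719]
wrist_force: [-7.2, 8.5, -1.5]
finger_gap: 21.2
```

```bash
python3 st.py; python3 look.py l2.png 2>/dev/null
```

```text
t 19.5 TCP board [-52.25 -16.82] z 20.09 F board [-8.6  7.1] -1.5 M [1.39 1.12 0.6 ] yaw -0.1768 gap 21.2
```

View pics/l2.png

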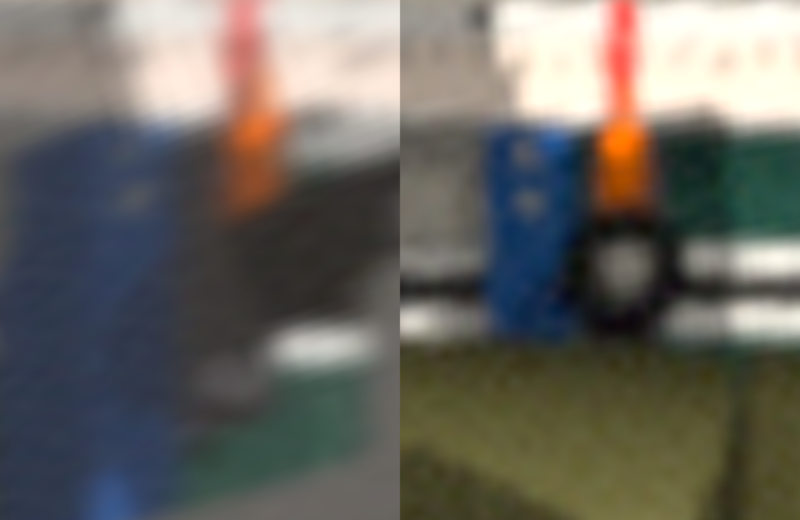

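The stock's right edge has advanced ~2 mm (top panel col 577) and the pointer hasn't moved. About 1 mm is left.

Request:
{"api": "apply_moves", "payload": {"plan": [0,0,0,0,-0.0004,0,5,0,0,0,0,0,0,5]}}

```text
clock: 20.55
eef_pos: [480.9, -87.3, 20.1]
eef_rot: [2.889, 1.567, 2.712]
wrist_force: [-6.3, 7.8, -0.6]
finger_gap: 21.4
```

```bash
python3 st.py
```

```text
t 20.55 TCP board [-52.24 -17.21] z 20.09 F board [-7.6  6.5] -0.6 M [1.43 1.08 0.65] yaw -0.1768 gap 21.4
```

Request:
{"api": "apply_moves", "payload": {"plan": [0,0,0,0,-0.0004,0,5,0,0,0,0,0,0,5]}}

```text
clock: 20.8
eef_pos: [480.9, -87.7, 20.1]
eef_rot: [2.893, 1.567, 2.716]
wrist_force: [-6.6, 7.8, -0.9]
finger_gap: 21.3
```

```bash
python3 st.py
```

```text
t 20.8 TCP board [-52.24 -17.62] z 20.09 F board [-7.9  6.5] -0.9 M [1.39 1.14 0.56] yaw -0.1769 gap 21.3
```

Request:
{"api": "apply_moves", "payload": {"plan": [0,0,0,0,-0.0004,0,5,0,0,0,0,0,0,5]}}

```text
clock: 21.05
eef_pos: [480.8, -88.1, 20.1]
eef_rot: [2.888, 1.567, 2.711]
wrist_force: [-5.8, 7.1, -0.8]
finger_gap: 21.6
```

```bash
python3 st.py
```

```text
t 21.05 TCP board [-52.25 -18.02] z 20.07 F board [-7.  6.] -0.8 M [1.44 1.16 0.6 ] yaw -0.1769 gap 21.6
```

```bash
python3 look.py l3.png 2>/dev/null; python3 acc.py
```

```text
top tape z35 by x: [(72, np.float64(-35.48)), (76, np.float64(-35.05)), (80, np.float64(-35.05)), (84, np.float64(-35.53)), (88, np.float64(-35.82)), (92, np.float64(-35.7)), (96, np.float64(-34.99))]
top pointer z38 by x: [(42, np.float64(-35.35)), (46, np.float64(-35.65)), (50, np.float64(-35.95)), (54, np.float64(-35.91)), (58, np.float64(-35.92)), (62, np.float64(-35.83)), (66, np.float64(-35.74)), (70, np.float64(-35.69)), (74, np.float64(-35.21)), (78, np.float64(-34.98))]
side tape z35 by x: [(72, np.float64(-39.18)), (76, np.float64(-37.78)), (80, np.float64(-37.68)), (84, np.float64(-37.73)), (88, np.float64(-37.76)), (92, np.float64(-38.13)), (96, np.float64(-38.3))]
side pointer z38 by x: [(42, np.float64(-35.41)), (46, np.float64(-35.93)), (50, np.float64(-35.75)), (54, np.float64(-36.03)), (58, np.float64(-36.98)), (62, np.float64(-37.27)), (66, np.float64(-36.73)), (70, np.float64(-35.22)), (74, np.float64(-33.45)), (78, np.float64(-32.87))]
```

View pics/l3.png

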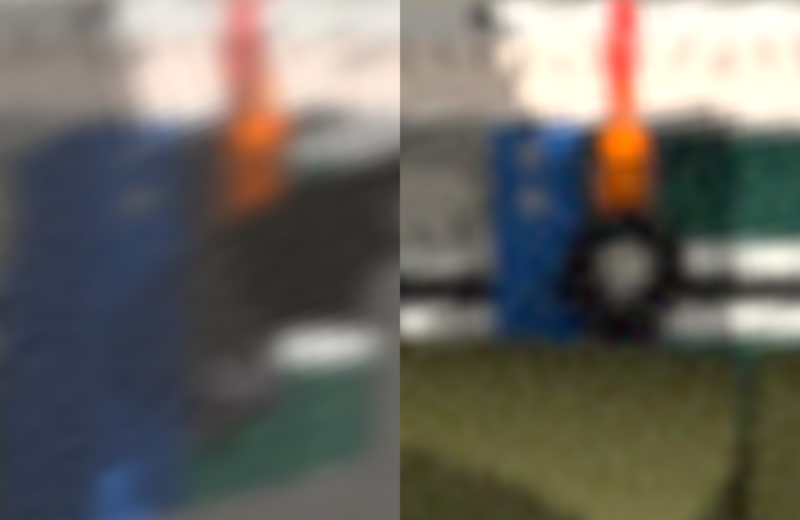

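The carriage hasn't moved and the gap reads ~10 mm, so it is very nearly flush. Feeling for the force rise.

Request:
{"api": "apply_moves", "payload": {"plan": [0,0,0,0,-0.0003,0,5,0,0,0,0,0,0,5]}}

```text
clock: 22.7
eef_pos: [480.7, -88.4, 20.1]
eef_rot: [2.895, 1.567, 2.718]
wrist_force: [-5.8, 7.5, -1.1]
finger_gap: 21.6
```

```bash
python3 st.py
```

```text
t 22.7 TCP board [-52.25 -18.3 ] z 20.09 F board [-7.   6.3] -1.1 M [1.43 1.14 0.6 ] yaw -0.1768 gap 21.6
```

Request:
{"api": "apply_moves", "payload": {"plan": [0,0,0,0,-0.0003,0,5,0,0,0,0,0,0,5]}}

```text
clock: 22.95
eef_pos: [480.7, -88.7, 20.1]
eef_rot: [2.897, 1.567, 2.72]
wrist_force: [-5.7, 7.5, -0.1]
finger_gap: 21.1
```

```bash
python3 st.py
```

```text
t 22.95 TCP board [-52.25 -18.64] z 20.07 F board [-6.9  6.4] -0.1 M [1.45 1.08 0.6 ] yaw -0.1769 gap 21.1
```

Request:
{"api": "apply_moves", "payload": {"plan": [0,0,0,0,-0.0003,0,5,0,0,0,0,0,0,5]}}

```text
clock: 23.2
eef_pos: [480.6, -88.9, 20.1]
eef_rot: [2.877, 1.567, 2.7]
wrist_force: [-6.3, 7.8, -0.5]
finger_gap: 21.3
```

```bash
python3 st.py
```

```text
t 23.2 TCP board [-52.24 -18.87] z 20.08 F board [-7.6  6.6] -0.5 M [1.51 1.09 0.69] yaw -0.1768 gap 21.3
```

Request:
{"api": "apply_moves", "payload": {"plan": [0,0,0,0,-0.0003,0,5,0,0,0,0,0,0,5]}}

```text
clock: 23.45
eef_pos: [480.6, -89.0, 20.1]
eef_rot: [2.804, 1.567, 2.627]
wrist_force: [-5.8, 9.2, -1.1]
finger_gap: 21.3
```

```bash
python3 st.py
```

```text
t 23.45 TCP board [-52.28 -18.97] z 20.07 F board [-7.3  8.1] -1.1 M [1.87 1.03 0.66] yaw -0.1768 gap 21.3
```

Request:
{"api": "apply_moves", "payload": {"plan": [0,0,0,0,-0.0003,0,5,0,0,0,0,0,0,5]}}

```text
clock: 23.7
eef_pos: [480.6, -89.2, 20.1]
eef_rot: [2.75, 1.567, 2.574]
wrist_force: [-5.1, 11.4, -0.7]
finger_gap: 21.2
```

```bash
python3 st.py
```

```text
t 23.7 TCP board [-52.28 -19.11] z 20.08 F board [-7.  10.4] -0.7 M [2.21 1.   0.67] yaw -0.1768 gap 21.2
```

The force now rises on contact: ~4–5 N on the stop, well under its 14 N friction. Now checking whether the blade is parallel to the fence.

```bash
python3 - <<'E'
from go import *
out=[]
for n in('top','side'):
    c=cam(n); c['image']=np.mean([cam(n)['image'].astype(np.float32) for _ in range(4)],0)
    im=rect(c,BO,BY,20,(0,100),(-40,160),4); out.append(np.clip(im*1.8,0,255).astype(np.uint8)[:300])
    np.save(f'{n}.npy',im)
cv2.imwrite('pics/bl.png',np.vstack(out)[...,::-1])
E
python3 st.py
```

```text
t 24.2 TCP board [-52.29 -19.09] z 20.08 F board [-7.  10.4] -1.3 M [2.16 1.02 0.67] yaw -0.1768 gap 21.3
```

View pics/bl.png

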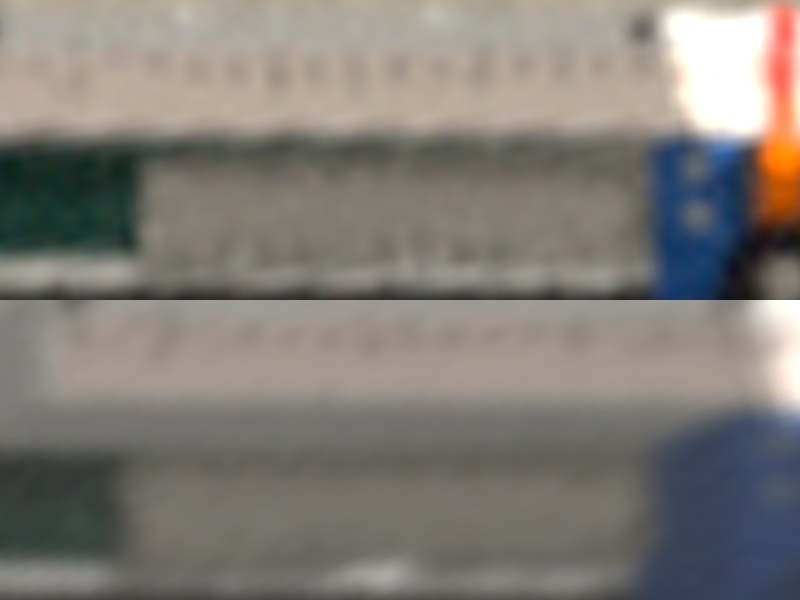

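```bash
cat > blade.py <<'E'
from go import *
def run(tag=''):
  for n in('top','side'):
    c=cam(n); c['image']=np.mean([cam(n)['image'].astype(np.float32) for _ in range(5)],0)
    im=rect(c,BO,BY,20,(0,100),(-40,160),4); gd=im[...,1]-im[...,0]; g=im.mean(2)
    r0,r1=(115,175) if n=='top' else (120,190)
    for y in range(112,-10,-16):
        sl=slice(int((160-y-8)*4),int((160-y+8)*4))
        p=gd[r0:r1,sl].mean(1); q=g[r0:r1,sl].mean(1); 
        base=np.median(gd[160:200,sl]); w=np.clip(p-base-1,0,None)
        print(n,y,'green excess mm-area',round(w.sum()/4,1),'peak',round(p.max()-base,1),'at x',round(100-(r0+p.argmax())/4,1),'dark min x',round(100-(r0+q.argmin())/4,1),round(q.min(),0))
run()
E
python3 blade.py
```

```text
top 112 green excess mm-area 20.0 peak 4.8 at x 63.0 dark min x 62.2 42.0
top 96 green excess mm-area 21.8 peak 4.5 at x 62.5 dark min x 62.0 45.0
top 80 green excess mm-area 15.8 peak 4.6 at x 63.0 dark min x 62.0 47.0
top 64 green excess mm-area 4.8 peak 2.2 at x 63.5 dark min x 62.2 49.0
top 48 green excess mm-area 9.7 peak 3.2 at x 63.5 dark min x 62.5 49.0
top 32 green excess mm-area 0.4 peak 1.3 at x 63.5 dark min x 62.0 51.0
top 16 green excess mm-area 0.5 peak 1.3 at x 64.8 dark min x 61.2 52.0
top 0 green excess mm-area 32.5 peak 5.6 at x 59.0 dark min x 60.5 48.0
side 112 green excess mm-area 2.1 peak 1.4 at x 64.0 dark min x 60.0 55.0
side 96 green excess mm-area 0.0 peak 1.0 at x 66.8 dark min x 59.0 54.0
side 80 green excess mm-area 1.3 peak 1.5 at x 66.8 dark min x 59.0 54.0
side 64 green excess mm-area 0.0 peak 0.7 at x 70.0 dark min x 59.2 53.0
side 48 green excess mm-area 0.0 peak 0.8 at x 66.0 dark min x 59.2 53.0
side 32 green excess mm-area 1.0 peak 1.4 at x 67.8 dark min x 60.0 53.0
side 16 green excess mm-area 0.1 peak 1.1 at x 67.5 dark min x 59.5 53.0
side 0 green excess mm-area 0.8 peak 1.3 at x 57.8 dark min x 59.8 49.0
```

The top view shows a green sliver between blade and fence that widens toward the blade's free end (~0.8 mm), so the square is rotated slightly counter-clockwise. I'll turn the tool a little clockwise while backing y off to match.

Request:
{"api": "apply_moves", "payload": {"plan": [0.004,0,0,0,0.0003,0.0002,5,0,0,0,0,0,0,5]}}

```text
clock: 25.05
eef_pos: [480.6, -89.0, 20.0]
eef_rot: [2.852, 1.566, 2.671]
wrist_force: [-6.0, 10.2, -0.5]
finger_gap: 21.2
```

```bash
python3 st.py
```

```text
t 25.05 TCP board [-52.25 -18.92] z 20.01 F board [-7.7  9. ] -0.5 M [1.9  1.3  0.72] yaw -0.1806 gap 21.2
```

Request:
{"api": "apply_moves", "payload": {"plan": [0.004,0,0,0,0.0003,0.0002,5,0,0,0,0,0,0,5]}}

```text
clock: 25.3
eef_pos: [480.7, -88.8, 20.0]
eef_rot: [2.911, 1.566, 2.727]
wrist_force: [-8.2, 9.4, 0.8]
finger_gap: 21.6
```

```bash
python3 st.py;python3 blade.py|grep top
```

```text
t 25.3 TCP board [-52.2  -18.74] z 19.98 F board [-9.7  7.8] 0.8 M [1.74 1.47 0.8 ] yaw -0.1846 gap 21.6
top 112 green excess mm-area 8.2 peak 3.1 at x 63.0 dark min x 62.5 45.0
top 96 green excess mm-area 6.2 peak 2.9 at x 62.8 dark min x 62.0 47.0
top 80 green excess mm-area 9.0 peak 2.9 at x 63.0 dark min x 61.8 49.0
top 64 green excess mm-area 6.2 peak 2.7 at x 63.5 dark min x 62.0 49.0
top 48 green excess mm-area 6.0 peak 2.4 at x 62.2 dark min x 62.0 50.0
top 32 green excess mm-area 0.6 peak 1.4 at x 63.2 dark min x 61.8 53.0
top 16 green excess mm-area 0.0 peak 0.8 at x 61.2 dark min x 61.2 53.0
top 0 green excess mm-area 25.2 peak 5.7 at x 58.8 dark min x 60.5 48.0
```

Request:
{"api": "apply_moves", "payload": {"plan": [0.004,0,0,0,0.0002,0.0002,5,0,0,0,0,0,0,5]}}

```text
clock: 26.15
eef_pos: [480.7, -88.7, 20.0]
eef_rot: [2.971, 1.566, 2.782]
wrist_force: [-9.2, 8.0, 2.1]
finger_gap: 21.5
```

```bash
python3 st.py;python3 blade.py|grep top
```

```text
t 26.15 TCP board [-52.18 -18.64] z 19.98 F board [-10.5   6.2] 2.1 M [1.6  1.77 0.83] yaw -0.1885 gap 21.5
top 112 green excess mm-area 13.3 peak 3.9 at x 63.0 dark min x 62.5 46.0
top 96 green excess mm-area 6.2 peak 2.8 at x 62.8 dark min x 62.0 48.0
top 80 green excess mm-area 7.6 peak 3.1 at x 63.0 dark min x 61.8 48.0
top 64 green excess mm-area 4.5 peak 2.4 at x 63.8 dark min x 62.2 51.0
top 48 green excess mm-area 3.5 peak 2.2 at x 63.5 dark min x 62.0 51.0
top 32 green excess mm-area 0.0 peak 0.9 at x 62.2 dark min x 61.8 53.0
top 16 green excess mm-area 0.0 peak 0.5 at x 59.8 dark min x 61.2 52.0
top 0 green excess mm-area 27.1 peak 5.0 at x 61.2 dark min x 61.0 48.0
```

Request:
{"api": "apply_moves", "payload": {"plan": [0.004,0,0,0,0.0002,0.0002,5,0,0,0,0,0,0,5]}}

```text
clock: 27.0
eef_pos: [480.8, -88.6, 20.0]
eef_rot: [3.001, 1.565, 2.808]
wrist_force: [-11.4, 8.3, 3.5]
finger_gap: 21.1
```

```bash
python3 st.py;python3 blade.py|grep top
```

```text
t 27.0 TCP board [-52.17 -18.47] z 19.97 F board [-12.7   6.2] 3.5 M [1.59 2.07 0.91] yaw -0.1923 gap 21.1
top 112 green excess mm-area 7.4 peak 2.9 at x 63.0 dark min x 62.5 46.0
top 96 green excess mm-area 6.9 peak 3.0 at x 63.0 dark min x 62.0 48.0
top 80 green excess mm-area 5.0 peak 2.6 at x 64.0 dark min x 62.0 50.0
top 64 green excess mm-area 7.0 peak 2.7 at x 63.5 dark min x 61.5 51.0
top 48 green excess mm-area 3.1 peak 1.9 at x 63.2 dark min x 61.5 52.0
top 32 green excess mm-area 0.6 peak 1.4 at x 63.5 dark min x 61.8 52.0
top 16 green excess mm-area 0.0 peak 0.9 at x 62.8 dark min x 61.2 52.0
top 0 green excess mm-area 24.1 peak 5.3 at x 59.0 dark min x 60.2 48.0
```

Request:
{"api": "apply_moves", "payload": {"plan": [0,0,0,-0.0002,-0.0004,0,5,0,0,0,0,0,0,5]}}

```text
clock: 27.85
eef_pos: [480.7, -88.7, 20.0]
eef_rot: [2.935, 1.565, 2.742]
wrist_force: [-8.9, 10.2, -0.5]
finger_gap: 20.9
```

```bash
python3 st.py
```

```text
t 27.85 TCP board [-52.19 -18.66] z 20.0 F board [-10.6   8.5] -0.5 M [1.96 1.72 0.94] yaw -0.1923 gap 20.9
```

Request:
{"api": "apply_moves", "payload": {"plan": [0,0,0,0,-0.0003,0,5,0,0,0,0,0,0,5]}}

```text
clock: 28.1
eef_pos: [480.7, -88.8, 20.0]
eef_rot: [2.884, 1.565, 2.692]
wrist_force: [-8.8, 12.0, 0.7]
finger_gap: 21.3
```

```bash
python3 st.py; python3 look.py l4.png 2>/dev/null; python3 acc.py; python3 blade.py|grep top
```

```text
t 28.1 TCP board [-52.19 -18.74] z 20.0 F board [-10.8  10.3] 0.7 M [2.36 1.6  0.91] yaw -0.1923 gap 21.3
top tape z35 by x: [(72, np.float64(-35.47)), (76, np.float64(-35.07)), (80, np.float64(-35.06)), (84, np.float64(-35.53)), (88, np.float64(-35.84)), (92, np.float64(-35.71)), (96, np.float64(-34.93))]
top pointer z38 by x: [(42, np.float64(-35.24)), (46, np.float64(-35.6)), (50, np.float64(-35.82)), (54, np.float64(-35.88)), (58, np.float64(-35.87)), (62, np.float64(-35.69)), (66, np.float64(-35.72)), (70, np.float64(-35.68)), (74, np.float64(-35.21)), (78, np.float64(-34.98))]
side tape z35 by x: [(72, np.float64(-39.18)), (76, np.float64(-37.84)), (80, np.float64(-37.72)), (84, np.float64(-37.78)), (88, np.float64(-37.76)), (92, np.float64(-38.14)), (96, np.float64(-37.97))]
side pointer z38 by x: [(42, np.float64(-35.43)), (46, np.float64(-35.96)), (50, np.float64(-36.07)), (54, np.float64(-36.58)), (58, np.float64(-37.23)), (62, np.float64(-37.34)), (66, np.float64(-36.84)), (70, np.float64(-35.23)), (74, np.float64(-33.49)), (78, np.float64(-32.87))]
top 112 green excess mm-area 10.2 peak 3.5 at x 63.0 dark min x 62.5 45.0
top 96 green excess mm-area 5.3 peak 2.5 at x 63.0 dark min x 62.2 48.0
top 80 green excess mm-area 5.1 peak 2.3 at x 63.5 dark min x 62.0 49.0
top 64 green excess mm-area 3.2 peak 1.9 at x 63.2 dark min x 61.8 52.0
top 48 green excess mm-area 2.7 peak 2.0 at x 62.5 dark min x 61.0 53.0
top 32 green excess mm-area 0.3 peak 1.2 at x 62.5 dark min x 62.0 53.0
top 16 green excess mm-area 0.5 peak 1.2 at x 63.0 dark min x 61.5 53.0
top 0 green excess mm-area 18.7 peak 4.1 at x 59.5 dark min x 60.8 49.0
```

View pics/l4.png

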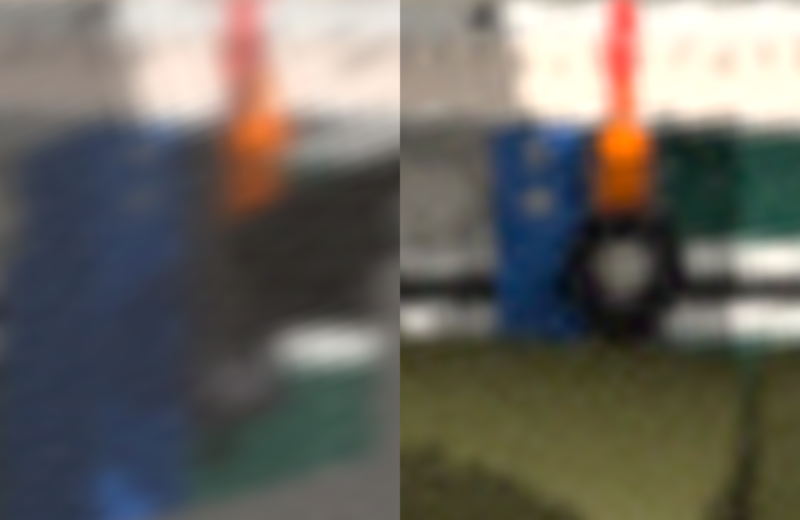

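View pics/bl4.png

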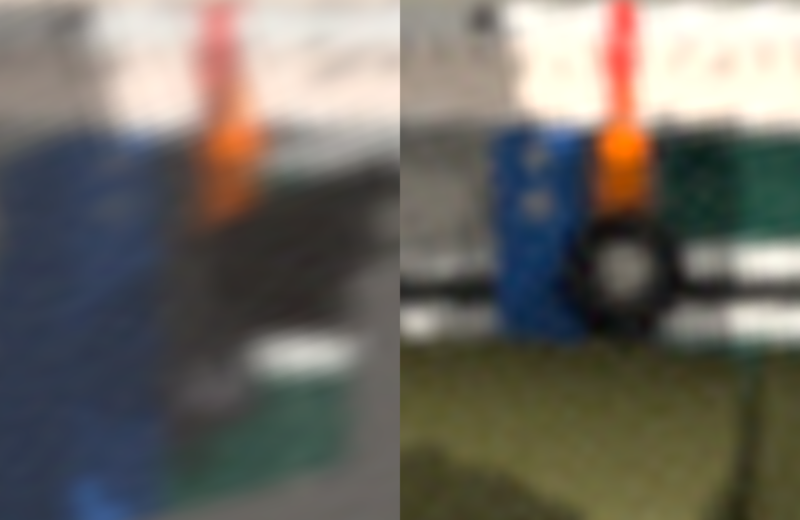

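Request:
{"api": "apply_moves", "payload": {"plan": [0.006,0,0,-0.0003,0.0003,0.0005,5,0,0,0,0,0,0,5,0,0,0,0,0,0,5]}}

```text
clock: 30.48
eef_pos: [480.8, -88.6, 20.1]
eef_rot: [2.954, 1.564, 2.756]
wrist_force: [-11.0, 11.2, -0.6]
finger_gap: 21.3
```

```bash
python3 st.py; python3 blade.py|grep top; python3 - <<'E'
from go import *
# stock left/right edge angle in top view, z=33
c=cam('top'); c['image']=np.mean([cam('top')['image'].astype(np.float32) for _ in range(6)],0)
im=rect(c,BO,BY,33,(-10,70),(-60,20),4); b=im[...,2]-im[...,0]
L=[];R=[]
for x in range(22,60,4):
    p=b[int((70-x-2)*4):int((70-x+2)*4)].mean(0); p=cv2.GaussianBlur(p.reshape(1,-1),(9,1),0).ravel(); h=(p.max()+np.median(p))/2; i=np.where(p>h)[0]; L.append(20-i[0]/4);R.append(20-i[-1]/4)
x=np.arange(22,60,4); print(np.round(L,1),np.round(R,1),'slopes dy/dx',np.polyfit(x,L,1)[0].round(4),np.polyfit(x,R,1)[0].round(4))
E
```

```text
t 30.475 TCP board [-52.15 -18.51] z 20.06 F board [-12.8   9.1] -0.6 M [2.21 2.04 0.99] yaw -0.1981 gap 21.3
top 112 green excess mm-area 9.9 peak 3.5 at x 63.2 dark min x 62.2 47.0
top 96 green excess mm-area 6.7 peak 2.8 at x 63.5 dark min x 62.2 53.0
top 80 green excess mm-area 6.5 peak 2.6 at x 64.0 dark min x 62.2 51.0
top 64 green excess mm-area 6.1 peak 2.5 at x 63.2 dark min x 61.8 51.0
top 48 green excess mm-area 1.6 peak 1.5 at x 62.8 dark min x 61.5 52.0
top 32 green excess mm-area 0.0 peak 0.6 at x 63.2 dark min x 61.8 53.0
top 16 green excess mm-area 0.0 peak -0.0 at x 56.5 dark min x 61.2 53.0
top 0 green excess mm-area 25.2 peak 4.5 at x 59.2 dark min x 60.2 47.0
[-4.  -4.5 -4.8 -4.8 -4.8 -4.2 -4.2 -4.2 -4.2 -5. ] [-19.2 -20.  -20.8 -22.2 -24.  -25.  -24.8 -24.5 -24.8 -24.8] slopes dy/dx -0.0042 -0.1667
```

```bash
python3 - <<'E'
from go import *
delta([*b2w(-52.15,-18.5),20],BY-0.02+np.pi/2)
c=cam('side'); crop(c,280,190,100,75,8,'s7.png')
E
```

```text
t 31.43 pos [480.8 -88.6  20. ] jaw ang 1.373 F [-11.2  11.7  -0.2] gap 21.2
rot [-0.0004 -0.0067 -0.0013] shift mm [0. 0. 0.]
tool axes [[-0.006, 0.197, 0.98], [0.003, 0.98, -0.197], [-1.0, 0.001, -0.007]] q [-0.26  0.42  1.85  0.    0.88 -1.63]
```

View pics/s7.png

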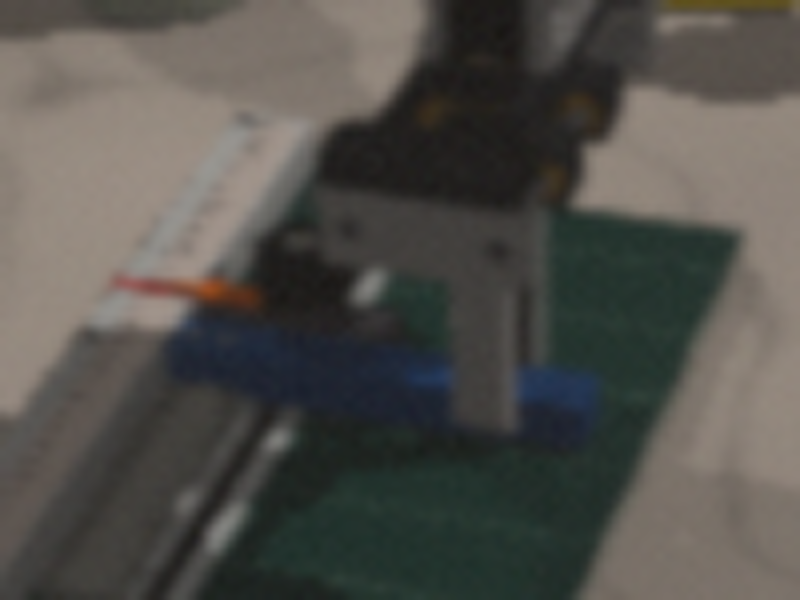

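The square lies in the corner, with its stock along the stop and the pointer on the tape. The tool is tilted nose-down by 0.007 rad under load, so I'll level it for flatness.

Request:
{"api": "apply_moves", "payload": {"plan": [0,-0.006,0,0.0002,0,0,5,0,0,0,0,0,0,5,0,0,0,0,0,0,5]}}

```text
clock: 31.85
eef_pos: [480.8, -88.6, 20.0]
eef_rot: [2.0, 1.569, 1.802]
wrist_force: [-12.0, 11.8, 2.1]
finger_gap: 21.4
```

```bash
python3 st.py; python3 - <<'E'
from go import *
delta([*b2w(-52.15,-18.5),20],BY-0.02+np.pi/2)
E
```

```text
t 31.85 TCP board [-52.11 -18.51] z 19.99 F board [-13.9   9.5] 2.1 M [2.19 2.19 1.02] yaw -0.1981 gap 21.4
t 31.85 pos [480.8 -88.6  20. ] jaw ang 1.373 F [-12.   11.8   2.1] gap 21.4
rot [-0.0004 -0.0006 -0.0012] shift mm [-0.  0. -0.]
tool axes [[-0.0, 0.197, 0.98], [0.001, 0.98, -0.197], [-1.0, 0.001, -0.001]] q [-0.26  0.41  1.85  0.    0.87 -1.63]
```

Request:
{"api": "apply_moves", "payload": {"plan": [0,0,0,0,0,0,5,0,0,0,0,0,0,5,0,0,0,0,0,0,5,0,0,0,0,0,0,5,0,0,0,0,0,0,5]}}

```text
clock: 32.48
eef_pos: [480.8, -88.6, 20.0]
eef_rot: [2.035, 1.569, 1.837]
wrist_force: [-11.5, 11.4, 1.1]
finger_gap: 21.5
```

```bash
python3 st.py; python3 acc.py; python3 look.py l5.png 2>/dev/null; python3 blade.py|grep top; python3 st.py
```

```text
t 32.475 TCP board [-52.12 -18.52] z 19.98 F board [-13.3   9.2] 1.1 M [2.23 2.18 1.05] yaw -0.198 gap 21.5
top tape z35 by x: [(72, np.float64(-35.46)), (76, np.float64(-35.05)), (80, np.float64(-35.06)), (84, np.float64(-35.52)), (88, np.float64(-35.84)), (92, np.float64(-35.71)), (96, np.float64(-34.93))]
top pointer z38 by x: [(42, np.float64(-35.37)), (46, np.float64(-35.62)), (50, np.float64(-36.08)), (54, np.float64(-35.99)), (58, np.float64(-35.83)), (62, np.float64(-35.65)), (66, np.float64(-35.72)), (70, np.float64(-35.67)), (74, np.float64(-35.19)), (78, np.float64(-34.97))]
side tape z35 by x: [(72, np.float64(-39.18)), (76, np.float64(-37.83)), (80, np.float64(-37.7)), (84, np.float64(-37.75)), (88, np.float64(-37.76)), (92, np.float64(-38.11)), (96, np.float64(-38.93))]
side pointer z38 by x: [(42, np.float64(-35.39)), (46, np.float64(-35.94)), (50, np.float64(-36.04)), (54, np.float64(-36.64)), (58, np.float64(-37.22)), (62, np.float64(-37.35)), (66, np.float64(-36.84)), (70, np.float64(-35.24)), (74, np.float64(-33.52)), (78, np.float64(-32.92))]
top 112 green excess mm-area 10.9 peak 3.5 at x 63.2 dark min x 62.5 47.0
top 96 green excess mm-area 4.9 peak 2.4 at x 63.0 dark min x 62.0 52.0
top 80 green excess mm-area 7.0 peak 2.9 at x 63.8 dark min x 62.0 51.0
top 64 green excess mm-area 8.2 peak 2.7 at x 63.0 dark min x 61.8 52.0
top 48 green excess mm-area 7.3 peak 2.8 at x 63.5 dark min x 62.2 51.0
top 32 green excess mm-area 2.0 peak 1.7 at x 62.0 dark min x 61.8 53.0
top 16 green excess mm-area 0.2 peak 1.1 at x 62.8 dark min x 61.2 53.0
top 0 green excess mm-area 22.5 peak 4.2 at x 61.5 dark min x 60.0 47.0
t 34.475 TCP board [-52.09 -18.51] z 20.0 F board [-14.1   9.4] 2.2 M [2.25 2.22 1.03] yaw -0.1981 gap 21.5
```

View pics/l5.png

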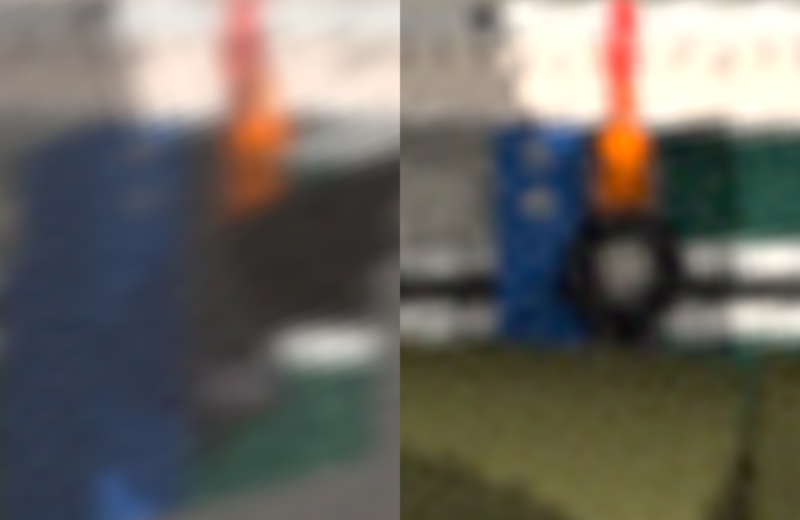

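Request:
{"api": "apply_moves", "payload": {"plan": [0.006,0,0,0,0.0004,0.0001,5,0.004,0,0,0,0.0003,0,5,0,0,0,0,0,0,5]}}

```text
clock: 34.85
eef_pos: [481.0, -88.0, 20.0]
eef_rot: [2.203, 1.569, 1.995]
wrist_force: [-11.9, 10.9, 2.4]
finger_gap: 21.4
```

```bash
python3 st.py; python3 blade.py|grep top; python3 blade.py|grep top
```

```text
t 34.85 TCP board [-52.07 -17.93] z 19.97 F board [-13.6   8.6] 2.4 M [2.12 2.32 1.08] yaw -0.2081 gap 21.4
top 112 green excess mm-area 2.5 peak 1.6 at x 62.8 dark min x 61.5 56.0
top 96 green excess mm-area 1.9 peak 1.7 at x 62.8 dark min x 61.8 51.0
top 80 green excess mm-area 0.0 peak 0.9 at x 63.5 dark min x 61.5 52.0
top 64 green excess mm-area 3.4 peak 1.9 at x 63.0 dark min x 61.0 53.0
top 48 green excess mm-area 1.3 peak 1.5 at x 62.0 dark min x 59.8 53.0
top 32 green excess mm-area 0.0 peak 0.8 at x 62.2 dark min x 59.0 55.0
top 16 green excess mm-area 0.2 peak 1.2 at x 63.0 dark min x 59.8 53.0
top 0 green excess mm-area 22.8 peak 4.8 at x 56.5 dark min x 58.5 47.0
top 112 green excess mm-area 0.4 peak 1.2 at x 63.8 dark min x 60.2 56.0
top 96 green excess mm-area 1.4 peak 1.5 at x 63.5 dark min x 62.0 51.0
top 80 green excess mm-area 0.0 peak 0.7 at x 63.8 dark min x 61.5 51.0
top 64 green excess mm-area 2.6 peak 1.7 at x 63.0 dark min x 61.2 52.0
top 48 green excess mm-area 1.4 peak 1.6 at x 63.5 dark min x 61.5 53.0
top 32 green excess mm-area 0.7 peak 1.3 at x 63.0 dark min x 61.5 54.0
top 16 green excess mm-area 0.0 peak 0.4 at x 63.5 dark min x 60.5 54.0
top 0 green excess mm-area 21.1 peak 4.5 at x 56.5 dark min x 59.0 49.0
```

The sliver has now disappeared along the whole blade, so there had been a small tilt left. One more small turn to see whether the moment rises, meaning the blade is seated.

Request:
{"api": "apply_moves", "payload": {"plan": [0.005,0,0,0,0.0003,0.0001,5,0,0,0,0,0,0,5,0,0,0,0,0,0,5]}}

```text
clock: 36.42
eef_pos: [481.1, -87.7, 20.0]
eef_rot: [2.371, 1.569, 2.158]
wrist_force: [-13.9, 11.6, 4.0]
finger_gap: 21.9
```

```bash
python3 st.py; python3 blade.py|grep top; python3 acc.py; python3 look.py l6.png 2>/dev/null; python3 st.py
```

```text
t 36.425 TCP board [-52.05 -17.62] z 19.98 F board [-15.8   9. ] 4.0 M [2.08 2.51 1.09] yaw -0.2129 gap 21.9
top 112 green excess mm-area 1.5 peak 1.5 at x 62.8 dark min x 62.2 53.0
top 96 green excess mm-area 0.0 peak 0.7 at x 59.2 dark min x 61.2 53.0
top 80 green excess mm-area 2.8 peak 1.8 at x 63.2 dark min x 60.5 53.0
top 64 green excess mm-area 0.0 peak 0.6 at x 56.5 dark min x 60.8 54.0
top 48 green excess mm-area 0.0 peak 1.0 at x 60.8 dark min x 58.8 55.0
top 32 green excess mm-area 0.0 peak 0.8 at x 59.2 dark min x 61.5 53.0
top 16 green excess mm-area 0.0 peak 0.3 at x 62.0 dark min x 61.0 54.0
top 0 green excess mm-area 18.6 peak 4.3 at x 58.2 dark min x 58.8 48.0
top tape z35 by x: [(72, np.float64(-35.45)), (76, np.float64(-35.09)), (80, np.float64(-35.04)), (84, np.float64(-35.56)), (88, np.float64(-35.84)), (92, np.float64(-35.69)), (96, np.float64(-34.92))]
top pointer z38 by x: [(42, np.float64(-35.31)), (46, np.float64(-35.65)), (50, np.float64(-36.1)), (54, np.float64(-36.05)), (58, np.float64(-35.84)), (62, np.float64(-35.61)), (66, np.float64(-35.69)), (70, np.float64(-35.63)), (74, np.float64(-35.21)), (78, np.float64(-34.95))]
side tape z35 by x: [(72, np.float64(-39.15)), (76, np.float64(-37.74)), (80, np.float64(-37.69)), (84, np.float64(-37.73)), (88, np.float64(-37.78)), (92, np.float64(-38.09)), (96, np.float64(-38.2))]
side pointer z38 by x: [(42, np.float64(-35.39)), (46, np.float64(-35.98)), (50, np.float64(-36.01)), (54, np.float64(-36.44)), (58, np.float64(-37.07)), (62, np.float64(-37.31)), (66, np.float64(-36.83)), (70, np.float64(-35.23)), (74, np.float64(-33.46)), (78, np.float64(-32.88))]
t 38.425 TCP board [-52.06 -17.63] z 19.97 F board [-14.8   8.3] 3.1 M [2.05 2.45 1.02] yaw -0.213 gap 21.2
```

View pics/l6.png

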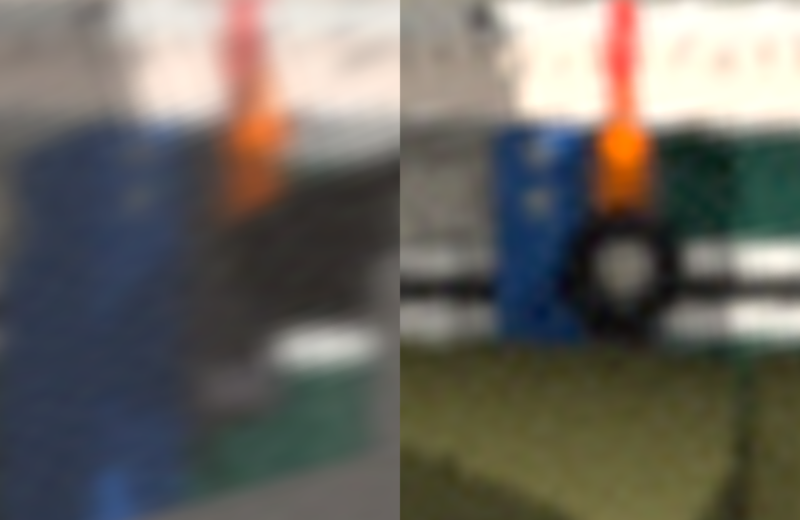

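Request:
{"api": "apply_moves", "payload": {"plan": [0.005,0,0,0,0.0001,0,5,0,0,0,0,0,0,5,0,0,0,0,0,0,5]}}

```text
clock: 38.8
eef_pos: [481.1, -87.6, 20.0]
eef_rot: [2.321, 1.569, 2.103]
wrist_force: [-13.2, 11.9, 3.3]
finger_gap: 21.0
```

```bash
python3 st.py; python3 blade.py|grep top; python3 st.py
```

```text
t 38.8 TCP board [-52.04 -17.46] z 19.99 F board [-15.1   9.4] 3.3 M [2.18 2.46 1.08] yaw -0.2179 gap 21.0
top 112 green excess mm-area 0.0 peak 0.5 at x 60.0 dark min x 61.0 54.0
top 96 green excess mm-area 0.0 peak 0.8 at x 59.0 dark min x 59.0 54.0
top 80 green excess mm-area 0.0 peak 0.7 at x 56.5 dark min x 60.2 53.0
top 64 green excess mm-area 0.0 peak 0.9 at x 59.8 dark min x 60.5 54.0
top 48 green excess mm-area 0.3 peak 1.1 at x 62.2 dark min x 59.0 54.0
top 32 green excess mm-area 0.0 peak 0.5 at x 58.5 dark min x 59.0 54.0
top 16 green excess mm-area 0.0 peak 0.9 at x 60.2 dark min x 61.2 52.0
top 0 green excess mm-area 20.7 peak 4.7 at x 58.5 dark min x 58.8 48.0
t 39.4 TCP board [-52.06 -17.46] z 19.97 F board [-14.3   8.8] 2.5 M [2.19 2.43 1.16] yaw -0.2179 gap 21.4
```

Request:
{"api": "apply_moves", "payload": {"plan": [0.006,0,0,0,0.0003,0,5,0,0,0,0,0,0,5,0,0,0,0,0,0,5]}}

```text
clock: 39.78
eef_pos: [481.2, -87.3, 20.0]
eef_rot: [2.33, 1.569, 2.106]
wrist_force: [-13.1, 11.8, 2.6]
finger_gap: 21.2
```

```bash
python3 st.py; python3 blade.py|grep top;python3 st.py
```

```text
t 39.775 TCP board [-52.03 -17.16] z 19.97 F board [-14.9   9.3] 2.6 M [2.23 2.47 1.16] yaw -0.2238 gap 21.2
top 112 green excess mm-area 0.5 peak 1.2 at x 62.2 dark min x 61.5 55.0
top 96 green excess mm-area 0.0 peak 0.7 at x 63.8 dark min x 59.2 54.0
top 80 green excess mm-area 0.8 peak 1.3 at x 62.2 dark min x 59.2 55.0
top 64 green excess mm-area 0.0 peak 0.4 at x 62.5 dark min x 60.5 54.0
top 48 green excess mm-area 0.0 peak 0.9 at x 63.5 dark min x 59.8 53.0
top 32 green excess mm-area 0.0 peak 0.5 at x 59.5 dark min x 61.8 53.0
top 16 green excess mm-area 0.0 peak 0.5 at x 59.2 dark min x 60.8 53.0
top 0 green excess mm-area 21.8 peak 4.5 at x 58.8 dark min x 59.2 48.0
t 40.375 TCP board [-51.98 -17.17] z 20.0 F board [-14.8   9.5] 1.8 M [2.2  2.39 1.18] yaw -0.2238 gap 21.2
```

```bash
python3 - <<'E'
from go import *
c=cam('side'); c['image']=np.mean([cam('side')['image'].astype(np.float32) for _ in range(6)],0)
im=rect(c,BO,BY,33,(-100,80),(-80,40),3.3)
cv2.imwrite('pics/sl.png',np.clip(im*2,0,255)[...,::-1])
k=3.3;b=im[...,2]-im[...,0]
X=[];R=[]
for x in list(range(-78,-62,3))+list(range(-34,58,4)):
    p=b[int((80-x-2)*k):int((80-x+2)*k)].mean(0); p=cv2.GaussianBlur(p.reshape(1,-1),(9,1),0).ravel()
    d=np.diff(p)[int(40*k):int(90*k)]; i=d.argmin(); s=slice(max(i-6,0),i+7); w=np.clip(-d[s],0,None); e=(np.arange(len(d))[s]*w).sum()/w.sum()+int(40*k)+1
    X.append(x);R.append(40-e/k)
X=np.array(X);R=np.array(R);print(np.c_[X,R.round(1)].tolist())
ok=np.abs(R-np.median(R))<2; print(ok.sum(),'slope dy/dx',np.polyfit(X[ok],R[ok],1))
E
python3 st.py
```

```text
[[-78.0, -27.2], [-75.0, -26.6], [-72.0, -26.0], [-69.0, -25.5], [-66.0, -24.8], [-63.0, -24.3], [-34.0, -14.2], [-30.0, -13.3], [-26.0, -11.8], [-22.0, -25.5], [-18.0, -26.3], [-14.0, -26.1], [-10.0, -25.2], [-6.0, -27.8], [-2.0, -23.4], [2.0, -26.3], [6.0, -25.5], [10.0, -25.2], [14.0, -23.7], [18.0, -27.3], [22.0, -26.4], [26.0, -25.2], [30.0, -24.6], [34.0, -27.8], [38.0, -26.9], [42.0, -32.2], [46.0, -36.7], [50.0, -35.8], [54.0, -34.6]]
20 slope dy/dx [-4.53093861e-03 -2.60944145e+01]
t 40.725 TCP board [-52.01 -17.16] z 19.99 F board [-15.4   8.8] 2.8 M [2.19 2.45 1.17] yaw -0.2239 gap 21.2[ WARN:0@14.164] global loadsave.cpp:1063 imwrite_ Unsupported depth image for selected encoder is fallbacked to CV_8U.
```

View pics/sl.png

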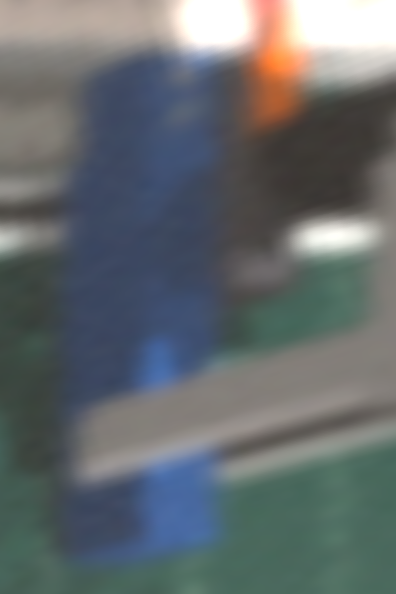

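The stock's right edge runs straight down col ~218 over its whole length, parallel to the board's x. The stop lies along it and the pointer is on the tape, so I'm handing in.

```bash
python3 -c "
from cell import ticket; print(ticket.sign_off())"; python3 st.py
```

```text
the job is handed in; nothing more can be done
None
the job is handed in; nothing more can be done
```

I slid the stop about 82 mm along the fence by its knob, until the pointer was on the red tape. Then I gripped the square by its stock, laid it on the board, and pressed it into the corner. I handed the job in at about 41 s, still gripping and pressing with 60 N of grip.

**Forces at the end:** about 15 N toward the fence and 9 N toward the stop. I estimate 4–5 N of that 9 N actually reaches the stop, against the 14 N needed to slide it.

**Pointer on the mark:** the two cameras disagree slightly. Relative to the tape, the top view puts the pointer about 0.3 mm right and the side view about 0.7 mm left. It read the same before and after pressing (last check at about 37 s), so the stop was not pushed off the mark.

**Blade against the fence:** the first press left a small gap at the blade's free end, up to about 0.8 mm. I turned the tool slightly clockwise in steps until no gap showed along the blade in the top view.

**Stock against the stop:** in the side view the stock's edge looks straight and parallel to the board, with the stop alongside. The fitted slope was about -0.005 rad, which is within the scatter of a noisy fit.

**Less certain:** the tool finished turned about 0.046 rad from the board's axes, with the difference taken up in the grip. I judged flatness on the board only from the contact force and by levelling the tool. I did not measure the bystanders again after the moves, though no contact force on the way suggested I had touched any of them.

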